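# Put the slicer's blade inserts away under the keeper bar

## Robot

A 6-joint arm with a two-finger parallel gripper is mounted at the origin on the work surface. World frame = base frame: x ahead of the robot, y to its left, z up, the work surface at z = 0. Lengths are in m, angles in rad, forces in N, time in s.
With the tool pointing down it reaches from about 0.275 to 0.775 m from the base axis. Payload 14.6 kg.
Tool frame: the origin (TCP) lies on the mounting face of the last link; the fingertips stand 173 mm ahead of it and the grasp point (between the pads) lies manip.pinch_z ahead of it (manip.pinch_z is the distance from the TCP to the grasp point, in m); z points along the fingers, y is the line along which they close (so a half turn about z gives the same grasp; the last joint's range is limited). The gripper opens to 85 mm and grips with 20 to 120 N. Pads are 22 mm wide; open, the fingers measure 114 mm over their backs; the gripper's body (76 mm by 85 mm) begins 54 mm behind the grasp point. The pads swing forward as they close: fully open they stand 13 mm farther back than shut.
Start: joints at [0.975, 0.263, -0.048, 1.259, 0, 1.415], TCP at [0.224, 0.475, 0.405] pointing down, gripper open.
Joint ranges: [-2.65, 2.65], [-0.89, 1.7], [-1.18, 1.37], [-2.13, 2.11], [-1.35, 1.29], [-3.14, 3.14]. Speed limits (rad/s): [1.89, 1.89, 2.57, 2.79, 3.14, 3.14].

## Interface

Orientations are given as a unit quaternion [w, x, y, z].
In Python, from rig import manip gives the robot as it stands.
- The arm moves only by the tool move_arm, never from a script. Its arguments are lists of equal length, an entry for each row: "rot": the turn, a rotation vector about the world's x, y, z in units of pi rad (1.0 is pi rad), a list of three; "dp": the shift along the world's x, y, z in units of 300 mm (1.0 is 300 mm), a list of three; "claw": the finger opening in mm, from 0 to 85.4. In form: {"rot": [[rx, ry, rz], ...], "dp": [[tx, ty, tz], ...], "claw": [claw, ...]}. A call has 1 to 10 rows; each row is the pose to reach, as a shift and turn from the pose commanded when the call began, turning the shorter way round; what a row does not reach only later rows make up. A row lasts 1/12 s, in which the tool goes at most 41.7 mm and 7.16 degrees, less where a joint would pass 70% of its speed; a pose out of reach is approached as far as the arm can. A call with a number of a shift or a turn outside -1 to 1 is refused whole. A call with a gripper value outside its range is refused whole. The fingers move at their own pace and stop on an object; "squeeze" is the grip in N (left out, the last holds). Time passes only in rows, so rows that repeat a pose let the fingers close. It gives the time, the measured TCP pose, the force, the opening and the grip force at its end, in the units of the state.
- manip.get_obs(): the state, without advancing time (a new reading comes with each control period).
- manip.get_image(name): name is "scene" or "side" or "wrist"; returns (picture, depth): 480x640x3 uint8, red, green, blue; 480x640 float32, m along the optical axis (not along the pixel's ray), 0 where there is no reading.
- manip.camera_params(name): a dict with "fovy" (degrees; the focal length in pixels is half the picture's height over the tangent of half this angle, whatever the lens; pixels are square), "cx", "cy" (the principal point, pixels), "k1" (the pictures are not rectified: a ray, as slopes to the right and down, at radius r is drawn at 1 + k1 r^2 times it, then the intrinsics apply), "rvec" (rotation vector, rad) and "tvec" (3), from world to camera coordinates, as OpenCV has them. Camera axes: x right, y down, z forward; pixel columns grow to the right and rows downward; lengths in m; the calibration is good to about 2 mm. A picture is of the moment at which its call begins: read the wrist's pose just before it. camera_params takes no time and is no camera call; for the wrist camera it gives the pose at the moment of the call.
- manip.close_job(): hands the job in; it is judged then, once.
The state is a dict: "time": time; "joint_pos": joint angles; "joint_vel": joint speeds; "joint_efforts": joint torques, N m; "ee_pos": TCP position; "tool_rot": TCP orientation; "wrist_force": force on the tool from outside, world axes, zero at the start; "ft_torque": the same for the moment, N m; "width": finger opening in m; "grasp_force": force on a finger pad.
Only numpy, scipy, OpenCV 4.12 (cv2) and the standard library are available. Lean on these libraries where they do the work, as an engineer would, in place of code of your own. Each camera call takes 0.05 s, during which the arm holds its last target. There are 200 camera calls.

## Task

Put the slicer's loose orange blade inserts (three or four of them lie about on the counter, some with their blades up) away in the grey caddy: swing its steel keeper bar fully back out of the way, then lay every insert flat in a bay of its own with the blades facing down and the smooth orange back up, turning over those that lie the wrong way. When all are in, swing the keeper bar down over them and press it home until it snaps into its spring clip, and do not knock the moka pot, mug, salt jar or bowl about.

Things in the scene. Friction and masses are not known exactly. Their poses are not given: they have to be found in the camera images.
- insert_slice: Flat slicer blade insert, 80 mm long (own x) x 50 mm wide (own y) x 10 mm thick (own z), 70 g; outline alike on both faces and both ways round. Origin at its centre. Own +z: smooth all-orange back; own -z: blade face, steel with one straight blade, recessed in an orange rim. At first flat on the counter, blades up. Stood on end, it falls over once it leans 8 degrees. May be absent (None).
- insert_julienne: Flat slicer blade insert, 80 mm long (own x) x 50 mm wide (own y) x 10 mm thick (own z), 70 g; outline alike on both faces and both ways round. Origin at its centre. Own +z: smooth all-orange back; own -z: blade face, steel with a blade and a row of fins, recessed in an orange rim. At first flat on the counter, blades down. Stood on end, it falls over once it leans 8 degrees. May be absent (None).
- insert_coarse: Flat slicer blade insert, 80 mm long (own x) x 50 mm wide (own y) x 10 mm thick (own z), 70 g; outline alike on both faces and both ways round. Origin at its centre. Own +z: smooth all-orange back; own -z: blade face, steel with 24 large teeth, recessed in an orange rim. At first flat on the counter, blades up. Stood on end, it falls over once it leans 8 degrees. May be absent (None).
- insert_fine: Flat slicer blade insert, 80 mm long (own x) x 50 mm wide (own y) x 10 mm thick (own z), 70 g; outline alike on both faces and both ways round. Origin at its centre. Own +z: smooth all-orange back; own -z: blade face, steel with 45 small teeth, recessed in an orange rim. At first flat on the counter, blades up. Stood on end, it falls over once it leans 8 degrees. May be absent (None).
- caddy: Grey caddy with four bays side by side, fixed to the counter. Origin under its centre: x along the bays' length, away from the robot (yaw -0.28 to 0.02), y across, z up. Base plate 136 x 344 mm, 10 mm thick; hinge cheeks at the far edge 49 mm tall. Bays are 78 mm apart. An insert lies in a bay with its long side along x, either way round, its top 34 mm above the counter.
- bay0 (a point): Bay 0 (right, by the red handle): centre of its bed's top, 24 mm above the counter, axes as the caddy's. Bed 34 mm wide: the insert's long sides overhang it 8 mm a side, 14 mm above the base plate, free for fingers. Fences 7 mm above the bed leave 86 x 56 mm: a wall at each end, 10 mm posts at the corners; 66 mm of each long side is open.
- bay1 (a point): Bay 1 (second from the right): centre of its bed's top, 24 mm above the counter, axes as the caddy's. Bed 34 mm wide: the insert's long sides overhang it 8 mm a side, 14 mm above the base plate, free for fingers. Fences 7 mm above the bed leave 86 x 56 mm: a wall at each end, 10 mm posts at the corners; 66 mm of each long side is open.
- bay2 (a point): Bay 2 (second from the left): centre of its bed's top, 24 mm above the counter, axes as the caddy's. Bed 34 mm wide: the insert's long sides overhang it 8 mm a side, 14 mm above the base plate, free for fingers. Fences 7 mm above the bed leave 86 x 56 mm: a wall at each end, 10 mm posts at the corners; 66 mm of each long side is open.
- bay3 (a point): Bay 3 (left): centre of its bed's top, 24 mm above the counter, axes as the caddy's. Bed 34 mm wide: the insert's long sides overhang it 8 mm a side, 14 mm above the base plate, free for fingers. Fences 7 mm above the bed leave 86 x 56 mm: a wall at each end, 10 mm posts at the corners; 66 mm of each long side is open.
- keeper (a joint): Keeper bar's angle, rad: 0 shut (bar level over the middle of the bays), grows as it swings up and back, 1.57 bar straight above its hinge, 2.05 at its back stop. A 10 mm steel rod along the caddy's y on two side arms, 62 mm from the hinge axis to its centreline. Stiff hinge (1.3 N at the bar): it stays where left. Starts at 0.2 to 0.9. Snapped home means below 0.06; 4 mm clear of the inserts.
- keeper_clip (a point): Spring clip between bay 0 and the red handle: two steel lips, fixed to the caddy; this point is the bar's centre when home, 43 mm above the counter. Coming down, the bar meets the lips at 0.15 rad and needs about 8 N straight down (at bar or handle) to snap between them, then stops dead at 0. Lifting it out takes about as much.
- keeper_hinge (a point): Point on the keeper bar's hinge axis level with the red handle, on the caddy's far side, 43 mm above the counter. Axes are the caddy's; the hinge axis is y. The handle's centre is this point + 62 mm x (-cos(angle) along x, sin(angle) along z).
- keeper_grip (a point): Centre of the keeper bar's red handle sleeve, 13 mm thick, 53 mm long along the caddy's y, sticking out past the caddy's right-hand side (-y) over bare counter; 25 mm clear along it either side of this point. Moves with the bar.
- moka: Aluminium moka pot, 178 mm tall, about 94 mm wide, black handle, standing on a black cast iron reducer ring. Origin at its foot. Leave alone.
- bowl: Small white ceramic bowl, 104 mm wide, 45 mm tall, origin at its foot. Leave alone.
- mug: Blue mug, 80 mm wide, 85 mm tall, origin at its foot. Leave alone.
- salt: Salt jar, 48 mm wide, 90 mm tall, origin at its foot. Leave alone.
There are look-alikes about, which are no part of the job. What is shaped like the insert_julienne but brown, red or turquoise is not meant.

How it is judged:
By the outcome, as a careful person would: the job done as asked, in the order asked, and still so for the second after the job is handed in, with the robot touching nothing.
Of insert_slice, insert_julienne, insert_coarse, insert_fine only 3 to 4 are there at a start; the rules pass over those that are not, and their reading is None.
At some moment in a run one of insert_slice, insert_julienne, insert_coarse, insert_fine may be knocked a few centimetres aside while the robot is not near it.
Once in a run the grip may slacken for a moment while it holds something.
It also fails if it takes over 210 s, if anything falls off the work surface, if the arm or the gripper's body presses on something with over 40 N, if the wrist force passes 120 N, or if a joint passes its speed limit or range.

## Working session

There is one attempt and no reset: what is moved stays moved. The work goes in short steps, Python scripts to look and compute and a tool call to move; the robot and the scene stay as the last step left them, time stands still between calls to the robot, and variables do not carry over. Pictures are saved under pics/ and viewed, at most 14 in all, crops included, and the job is handed in when it is done.

Besides the shell and the picture viewer there is one more tool, called after "Call:" as name(argument=value, ...) on one line, values as JSON. move_arm: Moves the arm, as the interface text tells. Shifts and turns lie within -1 to 1; 1 stands for 300 mm of shift or pi rad of turn. Its arguments: {"type":"object","properties":{"rot":{"type":"array"},"dp":{"type":"array"},"claw":{"type":"array"},"squeeze":{"type":"number"}},"required":["rot","dp","claw"]}

```bash
ls; mkdir -p pics; python3 - <<'E'
from rig import manip
import cv2,numpy as np
o=manip.get_obs();print(o['time'],o['ee_pos'],o['tool_rot'],manip.pinch_z)
for n in("scene","side","wrist"):
    p=manip.camera_params(n);print(n,{k:np.round(v,4).tolist() for k,v in p.items()})
    im,d=manip.get_image(n);cv2.imwrite(f"pics/{n}0.png",im[...,::-1]);np.save(f"pics/{n}0.npy",d)
E
```

```text
pics
0.0 [0.22397232 0.47473193 0.40421862] [-1.93960277e-04  2.18622339e-01  9.75809398e-01 -5.03680376e-04] 0.1547
scene {'fovy': 49.9258, 'cx': 310.5932, 'cy': 238.0832, 'k1': -0.0566, 'rvec': [1.3341, 2.4018, -0.7878], 'tvec': [0.3181, -0.3105, 1.92]}
side {'fovy': 46.0115, 'cx': 320.7866, 'cy': 236.8437, 'k1': -0.115, 'rvec': [0.4786, -2.57, 1.4316], 'tvec': [0.486, 0.1656, 1.5996]}
wrist {'fovy': 60.0099, 'cx': 320.2884, 'cy': 245.589, 'k1': -0.0546, 'rvec': [-2.4065, -1.5266, -0.2562], 'tvec': [-0.5248, -0.041, 0.3808]}
```

View pics/scene0.png

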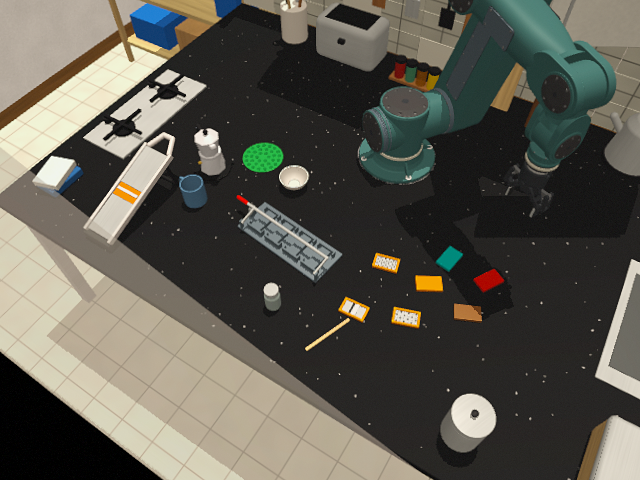

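View pics/side0.png

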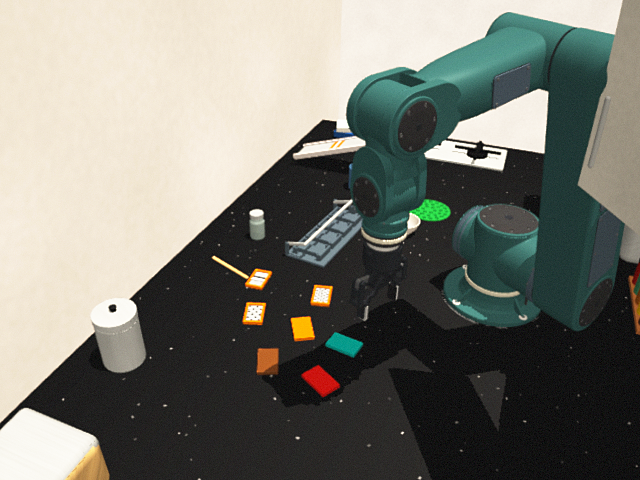

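The scene view shows four orange inserts: fine (386,262), julienne with its back up (429,284), slice (354,308) and coarse (406,317). Look-alikes are turquoise (449,258), red (489,280) and brown (468,312), plus orange parts on the slicer at (128,192). The caddy is at (290,240), with its red handle at (243,200). The side view agrees: (320,295), (302,328), (258,279), (254,313).

```bash
cat > h.py <<'E'
import cv2,numpy as np
from rig import manip
from scipy.spatial.transform import Rotation as R
def K(p):
    f=240/np.tan(np.radians(p['fovy']/2));return np.array([[f,0,p['cx']],[0,f,p['cy']],[0,0,1]]),np.array([p['k1'],0,0,0,0])
def world(p,uv,d):
    k,D=K(p);n=cv2.undistortPoints(np.float64(uv).reshape(-1,1,2),k,D)[:,0]
    c=np.c_[n,np.ones(len(n))]*np.reshape(d,(-1,1))
    return (c-np.ravel(p['tvec']))@cv2.Rodrigues(np.float64(p['rvec']))[0]
def plane(p,uv,z):
    a=world(p,uv,np.ones(len(uv)));c=world(p,uv[:1],[0.])[0];r=a-c
    return c+r*((z-c[2])/r[:,2:])
def proj(p,X):
    k,D=K(p);return cv2.projectPoints(np.float64(X).reshape(-1,1,3),np.float64(p['rvec']),np.float64(p['tvec']),k,D)[0][:,0]
def blobs(im,lo,hi,amin=60):
    m=cv2.inRange(cv2.cvtColor(im,cv2.COLOR_RGB2HSV),lo,hi)
    m=cv2.morphologyEx(m,cv2.MORPH_CLOSE,np.ones((5,5)))
    cs,_=cv2.findContours(m,cv2.RETR_EXTERNAL,cv2.CHAIN_APPROX_NONE)
    return [c[:,0] for c in cs if cv2.contourArea(c)>amin]
def filled(c,shape):
    m=np.zeros(shape,np.uint8);cv2.drawContours(m,[c[:,None]],-1,1,-1);return m
def inserts(name,im,d,p,z=.010,amin=60):
    out=[]
    for c in blobs(im,(9,150,120),(24,255,255),amin):
        v,u=np.nonzero(cv2.erode(filled(c,d.shape),np.ones((3,3))));dd=d[v,u];ok=dd>0
        W=world(p,np.c_[u,v][ok],dd[ok]);q=plane(p,c,z)
        (cx,cy),(w,h),a=cv2.minAreaRect(np.float32(q[:,:2]*1000))
        if w<h:a+=90
        out.append((c.mean(0).round(),np.round([cx,cy],1),np.round([max(w,h),min(w,h)],1),round((a+90)%180-90,1),np.median(W,0).round(4)))
        print(name,*out[-1])
    return out
E
python3 - <<'E'
from h import *
for n in("scene","side"):
    im=cv2.imread(f"pics/{n}0.png")[...,::-1].copy();d=np.load(f"pics/{n}0.npy");p=manip.camera_params(n)
    inserts(n,im,d,p)
    for c in blobs(im,(0,180,100),(7,255,255),20)+blobs(im,(174,180,100),(180,255,255),20):
        v,u=np.nonzero(filled(c,d.shape));W=world(p,np.c_[u,v],d[v,u]);print(n,'red',c.mean(0),np.median(W,0).round(4),W.min(0).round(3),W.max(0).round(3))
    # foreign things
    v,u=np.nonzero(d>0);W=world(p,np.c_[u,v],d[v,u])
    print('table z',np.median(W[(abs(W[:,0]-.5)<.3)&(abs(W[:,1])<.5),2]))
    if n=="scene":
        for nm,u,v in [("moka",209,150),("mug",193,190),("salt",272,296),("bowl",293,178),("caddy",290,240),("stick",327,335)]:
            print(nm,world(p,[[u,v]],[d[v,u]]).round(3))
    x0,y0,x1,y1=(200,160,460,350) if n=="scene" else (180,180,400,400)
    cv2.imwrite(f"pics/{n}crop.png",cv2.resize(im[y0:y1,x0:x1,::-1],None,fx=3 if n=="scene" else 2.7,fy=3 if n=="scene" else 2.7,interpolation=cv2.INTER_CUBIC))
E
```

```text
scene [406. 317.] [591.6 328.8] [82.3 54.5] -71.4 [0.591  0.3292 0.0084]
scene [467. 312.] [481.1 478.4] [79.5 49.2] -66.2 [0.4837 0.4744 0.0106]
scene [354. 309.] [648.3 184. ] [81.9 55.1] -85.4 [0.6481 0.184  0.0088]
scene [429. 283.] [450.9 337.8] [83.  56.7] -62.5 [0.4507 0.3372 0.0113]
scene [386. 263.] [452.  190.1] [81.2 58. ] -76.7 [0.4497 0.19   0.007 ]
scene [126. 192.] [ 668.4 -731.5] [106.8  56.8] -88.4 [ 0.7075 -0.6587  0.0895]
scene [415.  81.] [-426.1 -130.6] [202.1 111.3] -68.7 [-0.4014 -0.0498  0.0465]
scene [189.  32.] [ -200.1 -1206.7] [215. 139.] -0.5 [-0.676  -1.7185 -0.398 ]
scene red [488.21212121 280.        ] [0.3428 0.4918 0.0105] [ 0.297  0.451 -0.003] [1.32  0.532 1.381]
scene red [241.96153846 199.19230769] [ 0.5128 -0.3293  0.0618] [ 0.459 -0.387 -0.008] [ 0.525 -0.3    0.071]
scene red [399.425  70.175] [-0.4024 -0.1896  0.0522] [-0.427 -0.211  0.005] [-0.386 -0.175  0.087]
table z 0.0016373409188718397
moka [[ 0.43  -0.518  0.123]]
mug [[ 0.536 -0.531  0.01 ]]
salt [[ 0.773 -0.018  0.086]]
bowl [[ 0.304 -0.259  0.01 ]]
caddy [[ 0.537 -0.117  0.009]]
stick [[0.762 0.16  0.005]]
side [ 94. 467.] [672.9 875.7] [79.9 66.6] -65.7 [0.6178 0.9245 0.0816]
side [266. 359.] [479.1 476.5] [82.4 48.8] -65.7 [0.48   0.4719 0.0105]
side [302. 328.] [443.4 338.4] [92.1 53. ] -60.7 [0.4425 0.3411 0.0108]
side [254. 313.] [586.5 329.5] [92.5 54.2] -70.2 [0.5869 0.3287 0.0084]
side [321. 295.] [446.7 190.7] [95.9 53.2] -77.2 [0.447  0.1911 0.009 ]
side [635. 304.] [-407.7  -99. ] [284.3  20. ] 89.3 [-0.4035 -0.0433  0.0153]
side [243. 272.] [717.  182.7] [210.   95.2] -1.6 [0.6488 0.1824 0.0089]
side red [320.77380952 380.1547619 ] [0.3347 0.4934 0.0108] [ 0.021  0.435 -0.004] [0.382 1.365 0.979]
table z 0.002232661044089606
```

View pics/scenecrop.png

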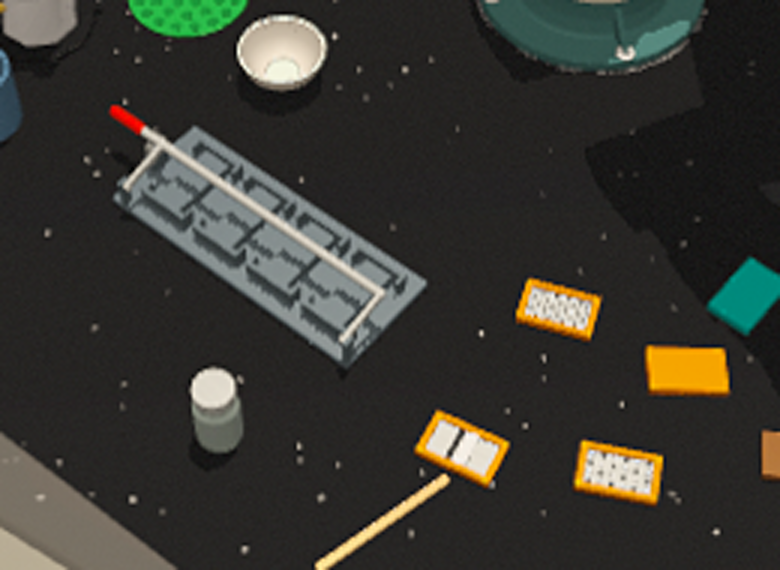

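The crop confirms the choice: fine at crop (558,308), julienne with plain back at (687,370), slice at (462,447) and coarse at (618,470). All four are present, and the turquoise and brown pieces are clearly not them.

```bash
python3 - <<'E'
from h import *
p=manip.camera_params("scene")
c=np.array([[265.7,201.7],[342.3,254.3],[315,282.3],[237.7,226.7]])
q=plane(p,c,.010);print(q.round(4),q.mean(0))
print([np.linalg.norm(q[i]-q[(i+1)%4]).round(4) for i in range(4)])
e=q[1]-q[0];f=q[2]-q[3];print('yaw',[np.degrees(np.arctan2(-x[0],x[1])) for x in(e,f)])
o=manip.get_obs();p=manip.camera_params("wrist");M=cv2.Rodrigues(np.float64(p['rvec']))[0];C=-M.T@np.ravel(p['tvec'])
T=R.from_quat(np.roll(o['tool_rot'],-1)).as_matrix();print('cam in tool',T.T@(C-o['ee_pos']),'view dir tool',T.T@M[2],'cam right in tool',T.T@M[0])
ps=manip.camera_params("scene");im=cv2.imread("pics/scene0.png");d=np.load("pics/scene0.npy")
# bar points: bright pixels on the bar, by depth
v,u=np.nonzero(d>0);W=world(ps,np.c_[u,v],d[v,u])
for nm,x,y,r in [("moka",.43,-.52,.09),("mug",.52,-.53,.07),("salt",.77,-.02,.05),("bowl",.30,-.26,.07)]:
    s=(np.hypot(W[:,0]-x,W[:,1]-y)<r)&(W[:,2]>.03)&(W[:,2]<.25);print(nm,W[s].min(0).round(3),W[s].max(0).round(3))
E
```

```text
[[ 0.4459 -0.2787  0.01  ]
 [ 0.4972  0.0575  0.01  ]
 [ 0.6314  0.0381  0.01  ]
 [ 0.5839 -0.2963  0.01  ]] [ 0.53959531 -0.11986353  0.01      ]
[np.float64(0.3401), np.float64(0.1356), np.float64(0.3378), np.float64(0.1391)]
yaw [np.float64(-8.66252207917817), np.float64(-8.090282518038837)]
cam in tool [ 0.08579343 -0.00017903  0.03093844] view dir tool [-0.32644282  0.00117255  0.94521622] cam right in tool [ 6.05894006e-04  9.99999285e-01 -1.03125241e-03]
moka [ 0.365 -0.594  0.03 ] [ 0.454 -0.486  0.189]
mug [ 0.451 -0.599  0.031] [ 0.587 -0.466  0.156]
salt [ 0.737 -0.053  0.031] [ 0.786 -0.008  0.097]
bowl [ 0.271 -0.296  0.03 ] [ 0.368 -0.192  0.051]
```

Call:
move_arm(rot=[[0,0,0],[0,0,0],[0,0,0],[0,0,0],[0,0,0],[0,0,0],[0,0,0],[0,0,0],[0,0,0],[0,0,0]], dp=[[0.33,-1,0.15],[0.33,-1,0.15],[0.33,-1,0.15],[0.33,-1,0.15],[0.33,-1,0.15],[0.33,-1,0.15],[0.33,-1,0.15],[0.33,-1,0.15],[0.33,-1,0.15],[0.33,-1,0.15]], claw=[0,0,0,0,0,0,0,0,0,0])

```text
time: 0.98
ee_pos: [0.3233, 0.1738, 0.4498]
tool_rot: [0.0, 0.22, 0.975, 0.0]
wrist_force: [-0.8, 0.2, 0.8]
width: -0.0001
grasp_force: 0.0
```

Call:
move_arm(rot=[[0,0,0.094],[0,0,0.094],[0,0,0.094],[0,0,0.094],[0,0,0.094],[0,0,0.094],[0,0,0.094],[0,0,0.094],[0,0,0.094],[0,0,0.094]], dp=[[0.5,-1,0],[0.5,-1,0],[0.5,-1,0],[0.5,-1,0],[0.5,-1,0],[0.5,-1,0],[0.5,-1,0],[0.5,-1,0],[0.5,-1,0],[0.5,-1,0]], claw=[0,0,0,0,0,0,0,0,0,0])

```text
time: 1.82
ee_pos: [0.4754, -0.1278, 0.4483]
tool_rot: [-0.001, 0.074, 0.997, -0.0]
wrist_force: [-0.3, 0.4, 0.5]
width: -0.0004
grasp_force: 0.0
```

```bash
python3 - <<'E'
from h import *
o=manip.get_obs();print(o['time'],o['ee_pos'].round(4),o['tool_rot'].round(4),o['joint_pos'].round(3),o['joint_vel'].round(3))
p=manip.camera_params("wrist");im,d=manip.get_image("wrist")
cv2.imwrite("pics/w1.png",im[...,::-1]);np.save("pics/w1.npy",d);np.savez("pics/w1.npz",**p)
for c in blobs(im,(0,180,100),(7,255,255),20):
    v,u=np.nonzero(filled(c,d.shape));W=world(p,np.c_[u,v],d[v,u]);print('red',c.mean(0),np.median(W,0).round(4),W.min(0).round(3),W.max(0).round(3))
E
```

```text
1.8167 [ 0.4754 -0.1278  0.4483] [-6.000e-04  7.350e-02  9.973e-01 -0.000e+00] [-0.428  0.197 -0.02   1.355 -0.    -0.281] [ 0.059 -0.05  -0.058  0.011  0.012  0.06 ]
red [118.89915966 270.98319328] [ 0.5084 -0.3239  0.0632] [ 0.39  -0.39  -0.003] [ 0.532 -0.115  0.417]
```

View pics/w1.png

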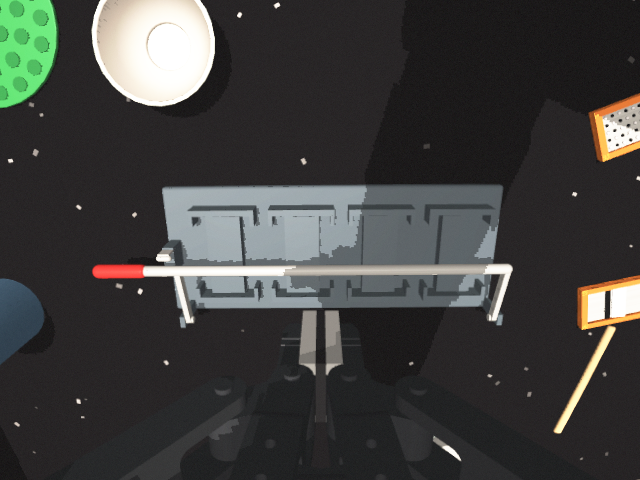

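The wrist view shows the caddy plate corners at (164,188) and (502,186), the far edge near row 307, the keeper rod along row 270 and the red handle at (95–143, 271). The bays' near walls are at about row 210, centred on columns 222, 302, 381 and 459.

```bash
python3 - <<'E'
from h import *
p=dict(np.load("pics/w1.npz"));d=np.load("pics/w1.npy");im=cv2.imread("pics/w1.png")
q=plane(p,np.array([[164,188.],[502.,186],[500,307]]),.010);print('plate',q.round(4))
e=q[1]-q[0];yaw=np.arctan2(-e[0],e[1]);print('len',np.linalg.norm(e),'wid',np.linalg.norm(q[2]-q[1]),'yaw',yaw)
near=plane(p,np.array([[222.,206],[302,206],[381,206],[459,205]]),.031);print('near walls',near.round(4))
g=im.astype(int);m=(im.min(2)>150);
v,u=np.nonzero(m&(np.abs(np.arange(480)-268)<12)[:,None]&((np.arange(640)>150)&(np.arange(640)<505)));W=world(p,np.c_[u,v],d[v,u]);k=W[:,2]>.03;print('bar',np.median(W[k],0).round(4),k.sum())
A=np.polyfit(W[k,1],W[k,0],1);print('bar slope yaw',-np.arctan(A[0]))
v,u=np.mgrid[266:276,97:140];W=world(p,np.c_[u.ravel(),v.ravel()],d[266:276,97:140].ravel());k=W[:,2]>.04;print('handle',np.median(W[k],0),W[k].max(0),np.percentile(W[k],[5,95],axis=0))
c,s=np.cos(yaw),np.sin(yaw)
L=.344;ctr=q[:2].mean(0)[:2]+.068*np.array([c,s]);print('centre from plate',ctr)
Rz=np.array([[c,s],[-s,c]])
print('near walls local',((near[:,:2]-ctr)@Rz.T).round(4),'handle local',Rz@(np.median(W[k],0)[:2]-ctr))
# depth profile across a bay along column
for col in (222,381):
    r=np.arange(186,320,3);X=world(p,np.c_[np.full(len(r),col),r],d[r,col]);l=(X[:,:2]-ctr)@Rz.T;print([(int(a*1000),int(b*1000)) for a,b in zip(l[:,0],X[:,2])])
E
```

```text
plate [[ 0.4464 -0.2804  0.01  ]
 [ 0.4937  0.0539  0.01  ]
 [ 0.6297  0.0512  0.01  ]]
len 0.33763687285553207 wid 0.13601871346498962 yaw -0.1404168368723857
near walls [[ 0.4689 -0.221   0.031 ]
 [ 0.4802 -0.1454  0.031 ]
 [ 0.4912 -0.0709  0.031 ]
 [ 0.501   0.0035  0.031 ]]
bar [ 0.5337 -0.1525  0.0624] 3209
bar slope yaw -0.14311791919345512
handle [ 0.50789147 -0.3227411   0.06338976] [ 0.5151297  -0.30212758  0.06622098] [[ 0.50318299 -0.34128639  0.06009967]
 [ 0.5129281  -0.30420592  0.06522707]]
centre from plate [ 0.53739222 -0.12273628]
near walls local [[-0.054  -0.1069]
 [-0.0534 -0.0304]
 [-0.053   0.0449]
 [-0.0537  0.1199]] handle local [-0.00121856 -0.20216513]
[(-68, 6), (-66, 9), (-62, 7), (-60, 9), (-57, 9), (-54, 10), (-51, 9), (-50, 19), (-49, 30), (-47, 30), (-43, 29), (-38, 22), (-35, 22), (-33, 23), (-30, 24), (-26, 23), (-23, 22), (-20, 23), (-17, 22), (-14, 23), (-10, 23), (-7, 23), (-4, 23), (-1, 22), (1, 23), (5, 23), (8, 23), (-3, 60), (0, 61), (1, 62), (22, 22), (24, 23), (27, 24), (31, 23), (35, 22), (38, 24), (42, 22), (42, 30), (45, 31), (60, 8), (62, 10), (72, 0), (76, 0), (79, 0), (84, -1)]
[(-67, 7), (-65, 10), (-61, 8), (-59, 9), (-56, 10), (-52, 9), (-50, 11), (-50, 23), (-49, 31), (-45, 30), (-41, 24), (-38, 23), (-35, 24), (-32, 24), (-29, 25), (-25, 22), (-22, 23), (-19, 23), (-15, 22), (-12, 22), (-10, 23), (-7, 24), (-3, 24), (0, 24), (2, 23), (6, 23), (9, 22), (-2, 62), (0, 62), (2, 62), (22, 23), (25, 24), (29, 24), (32, 24), (36, 23), (39, 24), (41, 25), (43, 29), (46, 30), (59, 11), (64, 10), (72, 0), (76, 0), (81, 0), (85, -1)]
```

Call:
move_arm(rot=[[0,0,-0.5],[0,0,-0.5],[0,0,-0.5],[0,0,-0.5],[0,0,-0.5],[0,0,-0.5],[0,0,-0.5],[0,0,-0.5],[0,0,-0.5],[0,0,-0.5]], dp=[[0.117,-0.667,-0.2],[0.117,-0.667,-0.2],[0.117,-0.667,-0.2],[0.117,-0.667,-0.2],[0.117,-0.667,-0.2],[0.117,-0.667,-0.2],[0.117,-0.667,-0.2],[0.117,-0.667,-0.2],[0.117,-0.667,-0.2],[0.117,-0.667,-0.2]], claw=[40,40,40,40,40,40,40,40,40,40])

```text
time: 2.7
ee_pos: [0.5089, -0.3232, 0.3895]
tool_rot: [-0.0, 0.644, 0.765, 0.0]
wrist_force: [0.0, -0.4, 0.8]
width: 0.0399
grasp_force: 0.0
```

```bash
python3 - <<'E'
from h import *
o=manip.get_obs();print(o['time'],o['ee_pos'].round(4),o['tool_rot'].round(4),o['joint_pos'].round(3),o['width'])
E
```

```text
2.7 [ 0.5089 -0.3232  0.3895] [-4.000e-04  6.441e-01  7.649e-01  1.000e-04] [-0.701  0.403  0.123  1.291  0.     0.699] 0.03986632402448901
```

Call:
move_arm(rot=[[0,0,-0.102],[0,0,-0.102],[0,0,-0.102],[0,0,-0.102],[0,0,-0.102],[0,0,-0.102],[0,0,-0.102],[0,0,-0.102],[0,0,-0.102],[0,0,-0.102]], dp=[[0,0,-0.14],[0,0,-0.28],[0,0,-0.28],[0,0,-0.4],[0,0,-0.5],[0,0,-0.59],[0,0,-0.59],[0,0,-0.59],[0,0,-0.59],[0,0,-0.59]], claw=[40,40,40,40,40,40,40,0,0,0], squeeze=20)

```text
time: 3.53
ee_pos: [0.5103, -0.3249, 0.2149]
tool_rot: [0.002, 0.756, 0.655, 0.002]
wrist_force: [11.4, 5.8, -6.2]
width: 0.0124
grasp_force: 22.4
```

Call:
move_arm(rot=[[0,0,0],[0,0,0],[0,0,0],[0,0,0]], dp=[[0,0,0],[0,0,0],[0,0,0],[0,0,0]], claw=[0,0,0,0])

```text
time: 3.87
ee_pos: [0.5101, -0.3249, 0.2149]
tool_rot: [0.002, 0.756, 0.655, 0.002]
wrist_force: [15.3, 4.5, -6.2]
width: 0.0118
grasp_force: 22.5
```

```bash
python3 - <<'E'
from h import *
o=manip.get_obs();print(o['time'],o['ee_pos'].round(4),o['tool_rot'].round(4),o['joint_pos'].round(3),o['width'],o['wrist_force'])
x=o['ee_pos'];u=np.array([np.cos(.142),-np.sin(.142)])
zg=x[2]-manip.pinch_z;a0=np.arcsin((zg-.043)/.062);print('angle',a0)
for a in np.linspace(a0,2.0,11)[1:]:
    dx=.062*(np.cos(a0)-np.cos(a));dz=.062*(np.sin(a)-np.sin(a0));print(np.round(np.r_[u*dx,dz]/.3,3).tolist())
E
```

```text
3.8667 [ 0.5101 -0.3249  0.2149] [0.0023 0.756  0.6546 0.0023] [-0.702  0.509 -0.196  0.861  0.004  1.012] 0.011841611203990682 [15.33445972  4.50804368 -6.15213874]
angle 0.2815802245748634
[0.013, -0.002, 0.033]
[0.031, -0.004, 0.064]
[0.054, -0.008, 0.09]
[0.081, -0.012, 0.113]
[0.111, -0.016, 0.13]
[0.144, -0.021, 0.142]
[0.179, -0.026, 0.148]
[0.214, -0.031, 0.148]
[0.249, -0.036, 0.142]
[0.282, -0.04, 0.13]
```

Call:
move_arm(rot=[[0,0,0],[0,0,0],[0,0,0],[0,0,0],[0,0,0],[0,0,0],[0,0,0],[0,0,0],[0,0,0],[0,0,0]], dp=[[0.016,-0.002,0.033],[0.034,-0.004,0.064],[0.058,-0.008,0.09],[0.085,-0.012,0.113],[0.115,-0.016,0.13],[0.148,-0.021,0.142],[0.183,-0.026,0.148],[0.218,-0.031,0.148],[0.253,-0.036,0.142],[0.286,-0.04,0.13]], claw=[0,0,0,0,0,0,0,0,0,0])

```text
time: 4.7
ee_pos: [0.5947, -0.3369, 0.2544]
tool_rot: [0.001, 0.756, 0.654, 0.0]
wrist_force: [-3.7, -0.9, 6.2]
width: 0.0122
grasp_force: 24.5
```

Call:
move_arm(rot=[[0,0,0],[0,0,0],[0,0,0]], dp=[[0.01,-0.002,-0.005],[0.015,-0.002,-0.008],[0.015,-0.002,-0.008]], claw=[0,0,0])

```text
time: 4.95
ee_pos: [0.5991, -0.3377, 0.2515]
tool_rot: [0.001, 0.756, 0.654, 0.0]
wrist_force: [-2.7, 3.6, 14.7]
width: 0.0118
grasp_force: 25.4
```

Call:
move_arm(rot=[[0,0,0],[0,0,0],[0,0,0],[0,0,0],[0,0,0],[0,0,0],[0,0,0],[0,0,0],[0,0,0],[0,0,0]], dp=[[0,0,0],[0,0,0],[0,0,0],[0,0,0.13],[0,0,0.26],[0,0.1,0.4],[-0.07,0.2,0.5],[-0.14,0.3,0.6],[-0.2,0.43,0.66],[-0.2,0.56,0.66]], claw=[45,45,45,45,45,45,45,45,45,45])

```text
time: 5.78
ee_pos: [0.5399, -0.1874, 0.4468]
tool_rot: [0.002, 0.757, 0.653, 0.001]
wrist_force: [1.6, -0.7, -0.2]
width: 0.045
grasp_force: 0.0
```

Call:
move_arm(rot=[[0,0,0],[0,0,0],[0,0,0],[0,0,0],[0,0,0]], dp=[[0,0.14,0],[0,0.28,0],[0,0.34,0],[0,0.34,0],[0,0.34,0]], claw=[0,0,0,0,0])

```text
time: 6.2
ee_pos: [0.5414, -0.0848, 0.4441]
tool_rot: [0.0, 0.756, 0.655, 0.0]
wrist_force: [0.0, 0.4, -0.3]
width: 0.0001
grasp_force: 0.0
```

```bash
cat > caddy.py <<'E'
from h import *
from scipy.optimize import minimize
def local(P,x,y,yaw):
    c,s=np.cos(yaw),np.sin(yaw);dx,dy=P[:,0]-x,P[:,1]-y;return np.c_[c*dx+s*dy,-s*dx+c*dy]
def fit(p,d,x0):
    v,u=np.mgrid[0:480:1,0:640:1];v=v.ravel();u=u.ravel();k=d[v,u]>0;W=world(p,np.c_[u,v][k],d[v,u][k])
    B=W[(W[:,2]>.018)&(W[:,2]<.028)];N=W[(W[:,2]>.003)&(W[:,2]<.014)]
    l0=local(N,*x0);N=N[(abs(l0[:,0])<.08)&(abs(l0[:,1])<.2)]
    l0=local(B,*x0);B=B[(abs(l0[:,0])<.08)&(abs(l0[:,1])<.2)]
    def sd(l): # soft membership in beds
        yb=np.min(np.abs(l[:,1:2]-np.array([-.117,-.039,.039,.117])),1)
        return 1/(1+np.exp((yb-.017)/.0015))/(1+np.exp((abs(l[:,0])-.043)/.0015))
    cost=lambda q:-(sd(local(B,*q)).sum()-sd(local(N,*q)).sum())
    r=minimize(cost,x0,method='Nelder-Mead',options=dict(initial_simplex=np.array([x0]+[np.add(x0,e) for e in((.006,0,0),(0,.006,0),(0,0,.03))]),xatol=1e-5));return r.x,-r.fun/len(B),len(B),np.median(B[:,2])
E
python3 - <<'E'
from caddy import *
o=manip.get_obs();print(o['time'],o['ee_pos'].round(4),o['joint_vel'].round(3))
p=manip.camera_params("wrist");im,d=manip.get_image("wrist")
cv2.imwrite("pics/w2.png",im[...,::-1]);np.save("pics/w2.npy",d);np.savez("pics/w2.npz",**p)
print(fit(p,d,[.5385,-.121,-.142]))
p=dict(np.load("pics/w1.npz"));d1=np.load("pics/w1.npy");print(fit(p,d1,[.5385,-.121,-.142]))
E
```

```text
6.2 [ 0.5414 -0.0848  0.4441] [-0.038  0.015  0.01  -0.002 -0.003 -0.012]
(array([ 0.53802855, -0.11611629, -0.13502269]), np.float64(0.7825175345309544), 10921, np.float64(0.023694850381622206))
(array([ 0.53931436, -0.11573707, -0.13867937]), np.float64(0.7379643324827703), 11084, np.float64(0.023676621881736887))
```

View pics/w2.png

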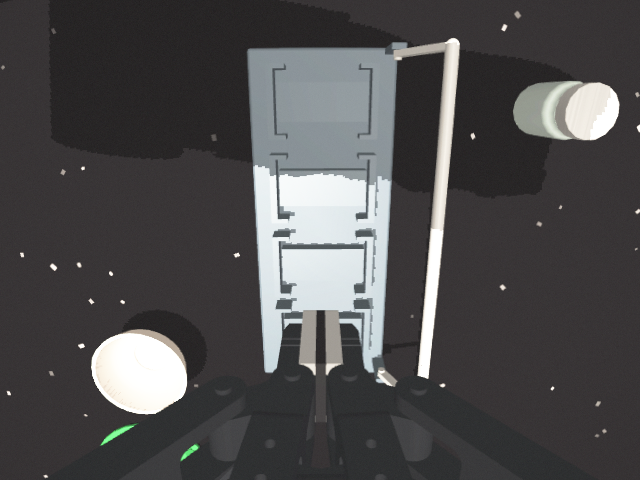

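The view shows the keeper swung back over the far side (rod from (452,45) to (425,380)) with the bays open and the bowl and salt jar untouched. Next come the inserts.

Call:
move_arm(rot=[[0,0,0.4],[0,0,0.4],[0,0,0.4],[0,0,0.4],[0,0,0.4],[0,0,0.4],[0,0,0.4],[0,0,0.4],[0,0,0.4],[0,0,0.4]], dp=[[-0.2,1,0],[-0.2,1,0],[-0.2,1,0],[-0.2,1,0],[-0.2,1,0],[-0.2,1,0],[-0.2,1,0],[-0.2,1,0],[-0.2,1,0],[-0.2,1,0]], claw=[0,0,0,0,0,0,0,0,0,0])

```text
time: 7.08
ee_pos: [0.4819, 0.2146, 0.4435]
tool_rot: [-0.0, 0.228, 0.974, -0.0]
wrist_force: [-0.2, -0.1, -0.0]
width: -0.0003
grasp_force: 0.0
```

Call:
move_arm(rot=[[0,0,0],[0,0,0],[0,0,0]], dp=[[0,0.1,0],[0,0.1,0],[0,0.1,0]], claw=[62,62,62])

```text
time: 7.33
ee_pos: [0.4821, 0.2442, 0.4434]
tool_rot: [-0.0, 0.231, 0.973, -0.0]
wrist_force: [0.6, -1.2, 0.1]
width: 0.0358
grasp_force: 0.0
```

```bash
cat > look.py <<'E'
import sys
from h import *
n=sys.argv[1]
o=manip.get_obs();print(o['time'],o['ee_pos'].round(4),o['tool_rot'].round(4),'q',o['joint_pos'].round(3),'vel',abs(o['joint_vel']).max().round(3))
p=manip.camera_params("wrist");im,d=manip.get_image("wrist")
cv2.imwrite(f"pics/{n}.png",im[...,::-1]);np.save(f"pics/{n}.npy",d);np.savez(f"pics/{n}.npz",**p)
inserts("wrist",im,d,p,float(sys.argv[2]) if len(sys.argv)>2 else .01,1500)
E
python3 look.py w3
python3 - <<'E'
from caddy import *
p=dict(np.load("pics/w2.npz"));d=np.load("pics/w2.npy");v,u=np.nonzero(d>0);W=world(p,np.c_[u,v],d[v,u]);l=local(W,.5386,-.116,-.137)
k=(W[:,2]>.07)&(W[:,2]<.13)&(l[:,0]>.04)&(l[:,0]<.13)&(l[:,1]>-.1)&(l[:,1]<.13);print('bar',np.median(l[k],0),np.percentile(W[k,2],[50,90]))
E
```

```text
7.3333 [0.4821 0.2442 0.4434] [-1.000e-04  2.311e-01  9.729e-01 -2.000e-04] q [ 0.318  0.282  0.084  1.372 -0.     0.784] vel 0.02
wrist [440. 247.] [587.6 328.4] [80.8 54.2] -71.1 [0.5883 0.3296 0.0069]
wrist [256. 188.] [448.9 189.9] [81.5 50.8] -76.5 [0.4487 0.1904 0.0065]
wrist [392. 116.] [446.5 336.5] [80.5 51.4] -60.2 [0.4458 0.3373 0.0099]
wrist [544.  80.] [478.7 477.1] [80.1 51.2] -66.0 [0.4785 0.4779 0.0101]
bar [0.08821277 0.03341886] [0.10175779 0.10304368]
```

All four have clean poses, and the rod sits at z about 0.097, at its back stop. To flip an insert I will grip its long sides with the tool tilted back, swing it about 100° past upright, and let it fall onto its other face.

```bash
cat > plan.py <<'E'
from h import *
def pose(P,txdeg,tilt,L=.1688):
    "TCP pose with point L ahead of TCP at P, tool x at heading txdeg, tilt>0: tip swings toward tool x"
    a,t=np.radians(txdeg),np.radians(tilt);h=np.array([np.cos(a),np.sin(a),0]);k=np.array([0,0,1.])
    z=np.sin(t)*h-np.cos(t)*k;x=np.cos(t)*h+np.sin(t)*k;y=np.cross(z,x)
    M=np.c_[x,y,z];return np.array(P)-L*z,M
def delta(a,b):
    return np.round((b[0]-a[0])/.3,3).tolist(),np.round(R.from_matrix(b[1]@a[1].T).as_rotvec()/np.pi,3).tolist(),int(np.ceil(max(np.linalg.norm(b[0]-a[0])/.0417,np.degrees(np.linalg.norm(R.from_matrix(b[1]@a[1].T).as_rotvec()))/7.16)))
def cur():
    o=manip.get_obs();return o['ee_pos'],R.from_quat(np.roll(o['tool_rot'],-1)).as_matrix()
E
python3 - <<'E'
from plan import *
c=cur()
tx=np.array([np.cos(np.radians(108.9)),np.sin(np.radians(108.9)),0]);P=np.array([.588,.329,.0053])+.015*tx
pre=pose(P+[0,0,.08],108.9,-26);pick=pose(P,108.9,-26);lift=pose(P+[0,0,.12],108.9,-26)
sw=pose([P[0],P[1],.16],108.9,75)
for n,a,b in[('pre',c,pre),('pick',pre,pick),('lift',pick,lift),('swing',lift,sw)]:print(n,delta(a,b))
print(pre[0])
E
```

```text
pre ([0.257, 0.565, -0.688], [-0.112, -0.097, -0.242], 8)
pick ([0.0, 0.0, -0.267], [0.0, 0.0, 0.0], 2)
lift ([0.0, 0.0, 0.4], [0.0, 0.0, 0.0], 3)
swing ([0.256, -0.748, -0.244], [0.531, 0.182, 0.0], 15)
[0.55917231 0.41319881 0.23701644]
```

Call:
move_arm(rot=[[-0.112,-0.097,-0.242],[-0.112,-0.097,-0.242],[-0.112,-0.097,-0.242],[-0.112,-0.097,-0.242],[-0.112,-0.097,-0.242],[-0.112,-0.097,-0.242],[-0.112,-0.097,-0.242],[-0.112,-0.097,-0.242],[-0.112,-0.097,-0.242],[-0.112,-0.097,-0.242]], dp=[[0.257,0.565,-0.688],[0.257,0.565,-0.688],[0.257,0.565,-0.688],[0.257,0.565,-0.688],[0.257,0.565,-0.688],[0.257,0.565,-0.688],[0.257,0.565,-0.688],[0.257,0.565,-0.688],[0.257,0.565,-0.688],[0.257,0.565,-0.688]], claw=[64,64,64,64,64,64,64,64,64,64])

```text
time: 8.22
ee_pos: [0.5591, 0.4127, 0.2381]
tool_rot: [0.182, 0.566, 0.793, -0.131]
wrist_force: [0.2, 0.3, 1.0]
width: 0.0643
grasp_force: 0.0
```

```bash
python3 - <<'E'
from plan import *
c=cur();tx=np.array([np.cos(np.radians(108.9)),np.sin(np.radians(108.9)),0]);P=np.array([.588,.329,.0053])+.015*tx
print(manip.get_obs()['joint_pos'].round(3),delta(c,pose(P,108.9,-26)))
E
python3 look.py w4
```

```text
[ 0.587  0.698  0.211  1.209 -0.437  1.854] ([0.0, 0.002, -0.27], [-0.0, -0.001, -0.001], 2)
8.2167 [0.5591 0.4127 0.2381] [ 0.1823  0.5657  0.7934 -0.1312] q [ 0.587  0.698  0.211  1.209 -0.437  1.854] vel 0.034
wrist [333. 364.] [644.6 191.3] [93.8 53.8] -86.1 [0.6457 0.1937 0.0064]
wrist [ 71. 311.] [451.4 195.6] [92.2 57. ] -76.4 [0.4487 0.1974 0.0067]
wrist [325. 217.] [588.4 331.2] [86.  50.4] -71.2 [0.5876 0.3363 0.0067]
wrist [ 54. 135.] [449.8 339.4] [81.2 56.8] -60.2 [0.4524 0.3408 0.0096]
```

View pics/w4.png

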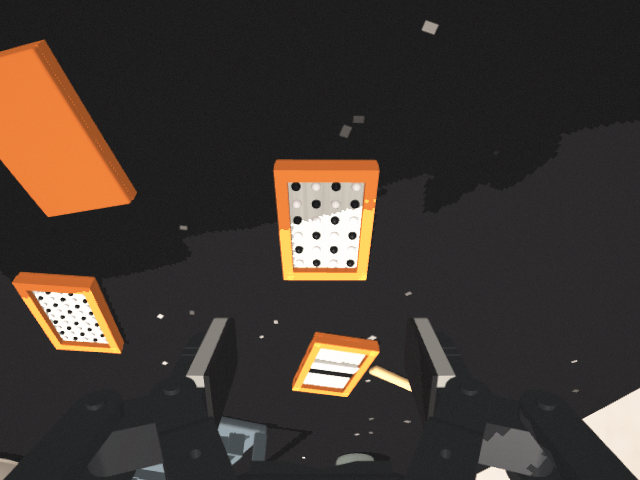

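The close view shows the coarse insert at (325,220), toothed face up, centred between the open fingers, with the slice at (337,363) behind. I'm picking it.

Call:
move_arm(rot=[[0,0,0],[0,0,0],[0,0,0],[0,0,0],[0,0,0],[0,0,0],[0,0,0],[0,0,0],[0,0,0]], dp=[[0,0,-0.12],[0,0.002,-0.22],[0,0.002,-0.268],[0,0.002,-0.268],[0,0.002,-0.268],[0,0.002,-0.268],[0,0.002,-0.268],[0,0.002,-0.268],[0,0.002,-0.268]], claw=[64,64,64,64,40,40,40,40,40], squeeze=40)

```text
time: 9.02
ee_pos: [0.5591, 0.4144, 0.1594]
tool_rot: [0.184, 0.566, 0.793, -0.13]
wrist_force: [-0.7, 0.0, 10.2]
width: 0.0481
grasp_force: 42.2
```

```bash
python3 - <<'E'
from plan import *
o=manip.get_obs();print(o['ee_pos'],o['width'],o['grasp_force'],o['wrist_force'])
c=cur();tx=np.array([np.cos(np.radians(108.9)),np.sin(np.radians(108.9)),0]);P=np.array([.588,.329,.0053])+.015*tx
lift=(c[0]+[0,0,.12],c[1])
sw=pose([.52,.37,.16],128.9,77)
rv=R.from_matrix(sw[1]@lift[1].T).as_rotvec();mid=((lift[0]+sw[0])/2,R.from_rotvec(rv/2).as_matrix()@lift[1])
print(delta(lift,mid),delta(mid,sw),sw[0])
E
```

```text
[0.55908442 0.41443199 0.15943199] 0.04811831785391187 42.223109006881714 [-0.71281364  0.03949004 10.20741655]
([0.107, -0.287, -0.136], [0.251, 0.139, 0.04], 8) ([0.107, -0.287, -0.136], [0.251, 0.139, 0.04], 8) [0.62328339 0.2419995  0.19797174]
```

Call:
move_arm(rot=[[0,0,0],[0,0,0],[0,0,0],[0,0,0]], dp=[[0,0,0.1],[0,0,0.22],[0,0,0.35],[0,0,0.4]], claw=[40,40,40,40])

```text
time: 9.35
ee_pos: [0.5589, 0.4145, 0.2837]
tool_rot: [0.184, 0.567, 0.793, -0.128]
wrist_force: [0.1, 0.9, -0.5]
width: 0.0481
grasp_force: 41.8
```

Call:
move_arm(rot=[[0.251,0.139,0.04],[0.251,0.139,0.04],[0.251,0.139,0.04],[0.251,0.139,0.04],[0.251,0.139,0.04],[0.251,0.139,0.04],[0.251,0.139,0.04],[0.251,0.139,0.04],[0.251,0.139,0.04]], dp=[[0.107,-0.287,-0.136],[0.107,-0.287,-0.136],[0.107,-0.287,-0.136],[0.107,-0.287,-0.136],[0.107,-0.287,-0.136],[0.107,-0.287,-0.136],[0.107,-0.287,-0.136],[0.107,-0.287,-0.136],[0.107,-0.287,-0.136]], claw=[40,40,40,40,40,40,40,40,40])

```text
time: 10.1
ee_pos: [0.5912, 0.3275, 0.2369]
tool_rot: [-0.211, 0.502, 0.835, 0.076]
wrist_force: [-0.6, 0.6, -1.8]
width: 0.0482
grasp_force: 41.8
```

Call:
move_arm(rot=[[0.251,0.139,0.04],[0.251,0.139,0.04],[0.251,0.139,0.04],[0.251,0.139,0.04],[0.251,0.139,0.04],[0.251,0.139,0.04],[0.251,0.139,0.04],[0.251,0.139,0.04],[0.251,0.139,0.04],[0.251,0.139,0.04]], dp=[[0.107,-0.287,-0.136],[0.107,-0.287,-0.136],[0.107,-0.287,-0.136],[0.107,-0.287,-0.136],[0.107,-0.287,-0.136],[0.107,-0.287,-0.136],[0.107,-0.287,-0.136],[0.107,-0.287,-0.136],[0.107,-0.287,-0.136],[0.107,-0.287,-0.136]], claw=[40,40,40,40,40,40,40,40,40,40])

```text
time: 10.93
ee_pos: [0.6223, 0.2423, 0.1956]
tool_rot: [-0.561, 0.337, 0.708, 0.266]
wrist_force: [-0.1, 0.3, -0.2]
width: 0.0481
grasp_force: 42.0
```

```bash
python3 look.py w5; python3 - <<'E'
from plan import *
o=manip.get_obs();print(o['width'],o['grasp_force']);c=cur()
print(delta(c,pose([.52,.37,.16],128.9,77)),'tool z',c[1][:,2].round(3))
im,d=manip.get_image("side");cv2.imwrite("pics/s5.png",im[100:400,120:520,::-1])
E
```

```text
10.9333 [0.6223 0.2423 0.1956] [-0.5614  0.3366  0.7078  0.2657] q [0.11  1.044 0.419 2.109 0.956 0.341] vel 0.036
wrist [328. 351.] [428.1 478. ] [159.2 141. ] -51.0 [0.5145 0.3733 0.1493]
0.04843137527167865 41.99403762817383
([0.004, -0.001, 0.005], [0.001, 0.0, -0.002], 1) tool z [-0.616  0.754 -0.229]
```

View pics/s5.png

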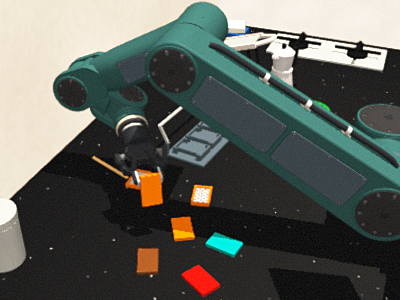

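```bash
python3 - <<'E'
from plan import *
p=dict(np.load("pics/w5.npz"));d=np.load("pics/w5.npy");im=cv2.imread("pics/w5.png")[...,::-1].copy()
for c in blobs(im,(9,120,80),(24,255,255),1500):
    v,u=np.nonzero(cv2.erode(filled(c,d.shape),np.ones((7,7))));k=d[v,u]>0;W=world(p,np.c_[u,v][k],d[v,u][k])
    m=np.median(W,0);k=np.linalg.norm(W-m,axis=1)<.06;W=W[k]
    for _ in range(4):
        m=W.mean(0);n=np.linalg.svd((W-m)[::7],full_matrices=False)[2][2];W=W[abs((W-m)@n)<.003]
    print(len(W),m,n,W.min(0).round(3),W.max(0).round(3))
    pts=world(p,c.astype(float),np.ones(len(c)));C=world(p,c[:1],[0.])[0];r=pts-C;t=((m-C)@n)/(r@n);q=C+r*t[:,None]
    print('contour z',q[:,2].min(),q[:,2].max(),c.min(0),c.max(0))
E
```

```text
12757 [0.51598762 0.37239123 0.1460295 ] [ 0.61195666 -0.75695706 -0.22918344] [0.493 0.35  0.099] [0.54  0.395 0.18 ]
contour z 0.06185164532209475 0.18704687513079765 [247 286] [395 432]
```

Call:
move_arm(rot=[[0,0,0],[0,0,0],[0,0,0],[0,0,0],[0,0,0]], dp=[[0,0,-0.12],[0,0,-0.22],[0,0,-0.3],[0,0,-0.325],[0,0,-0.325]], claw=[40,40,40,40,40])

```text
time: 11.45
ee_pos: [0.6221, 0.2423, 0.0978]
tool_rot: [-0.562, 0.337, 0.707, 0.266]
wrist_force: [-0.2, -0.4, -1.2]
width: 0.0484
grasp_force: 42.0
```

```bash
python3 - <<'E'
from plan import *
o=manip.get_obs();print(o['ee_pos'],o['width'],o['grasp_force'],o['wrist_force'],o['joint_pos'].round(3),cur()[1][:,2])
E
```

```text
[0.62213875 0.24228245 0.09783673] 0.04841853394706039 41.97061836719513 [-0.23123697 -0.3920187  -1.21100866] [0.109 1.148 0.382 1.97  0.957 0.339] [-0.61523997  0.75495582 -0.22698346]
```

Call:
move_arm(rot=[[0,0,0],[0,0,0],[0,0,0],[0,0,0],[0,0,0],[0,0,0],[0,0,0],[0,0,0],[0,0,0],[0,0,0]], dp=[[0,0,-0.006],[0,0,-0.006],[0,0,-0.006],[0,0,-0.006],[0.03,-0.04,0.0],[0.07,-0.09,0.01],[0.12,-0.155,0.02],[0.18,-0.23,0.03],[0.24,-0.31,0.05],[0.3,-0.39,0.07]], claw=[40,64,64,64,66,66,66,66,66,66])

```text
time: 12.28
ee_pos: [0.6757, 0.1286, 0.1113]
tool_rot: [-0.545, 0.348, 0.713, 0.271]
wrist_force: [-0.1, -1.4, 0.3]
width: 0.0663
grasp_force: 0.0
```

```bash
python3 - <<'E'
from plan import *
o=manip.get_obs();print(o['time'],o['ee_pos'],o['width'],o['grasp_force'],o['wrist_force'],o['joint_pos'].round(3))
for n in("scene","side"):
    im,d=manip.get_image(n);inserts(n,im,d,manip.camera_params(n));cv2.imwrite(f"pics/{n}6.png",im[...,::-1])
E
python3 look.py w6
```

```text
12.2833 [0.67571953 0.12863724 0.11127985] 0.06629236665598563 0.0 [-0.14876496 -1.3997016   0.33372686] [-0.052  1.193  0.551  2.109  0.825  0.285]
scene [467. 312.] [481.1 478.3] [79.5 49.4] -66.2 [0.4811 0.4775 0.0105]
scene [351. 314.] [663.  185.8] [80.9 27.9] -85.9 [0.6682 0.2075 0.0122]
scene [419. 307.] [541.2 346.9] [82.5 54.4] -51.0 [0.5414 0.3471 0.0106]
scene [429. 283.] [450.8 337.8] [83.  56.9] -62.7 [0.4507 0.337  0.0113]
scene [386. 263.] [452.2 190.1] [81.2 57.7] -76.7 [0.4503 0.1895 0.0069]
scene [126. 192.] [ 668.4 -731.5] [106.8  56.8] -88.4 [ 0.7075 -0.6578  0.0903]
scene [422.  84.] [-454.8  -97.7] [267.1 120.2] 89.5 [-0.404  -0.0426  0.0338]
scene [190.  32.] [ -201.3 -1206.4] [216.3 140.3] -1.0 [-0.6786 -1.7188 -0.3977]
scene [503.  18.] [-1048.      3.7] [318.1 198.4] 87.5 [-0.5248  0.1722  0.3331]
side [ 91. 468.] [677.3 877.7] [80.  76.2] -65.7 [0.6179 0.9265 0.0855]
side [267. 360.] [479.  476.7] [82.9 48.8] -65.7 [0.477  0.4785 0.011 ]
side [302. 328.] [443.5 338.6] [92.  52.7] -60.3 [0.4426 0.3426 0.0108]
side [269. 322.] [535.2 346.9] [92.2 53.3] -51.2 [0.533  0.3507 0.0109]
side [321. 295.] [447.2 189.7] [93.7 52.5] -77.2 [0.4474 0.1895 0.0092]
side [635. 304.] [-407.7  -99. ] [284.3  19.2] 89.1 [-0.4034 -0.0409  0.0153]
side [259. 279.] [645.4 185.7] [92.4 59.1] -87.6 [0.6367 0.2164 0.0111]
side [229. 267.] [752.6 162.7] [150.2  15.4] -21.2 [0.7612 0.1563 0.0058]
12.3833 [0.6759 0.127  0.1118] [-0.5447  0.3484  0.7126  0.2722] q [-0.054  1.192  0.551  2.109  0.825  0.285] vel 0.054
wrist [ 60. 381.] [452.4 189.2] [81.8 58.2] -77.4 [0.4651 0.2043 0.0099]
wrist [359. 307.] [541.4 342.2] [88.6 50.5] -50.9 [0.5459 0.3357 0.0102]
wrist [246. 261.] [451.1 332.4] [90.7 52.9] -60.3 [0.4539 0.3258 0.0102]
wrist [382. 198.] [479.9 477.1] [82.  49.4] -65.9 [0.4824 0.4715 0.0107]
```

The coarse insert flipped cleanly: it now lies at (0.539, 0.346) with an all-orange top at z 0.0105. Next I place it in a bay.

```bash
cat >> plan.py <<'E'
CAD=(.5386,-.116,-.137)
def bay(i,z=0):
    ly=(-.117,-.039,.039,.117)[i];c,s=np.cos(CAD[2]),np.sin(CAD[2]);return np.array([CAD[0]-s*ly,CAD[1]+c*ly,z])
HX=np.degrees(CAD[2])+180
def seq(*ps,a=None):
    a=a or cur()
    for b in ps:
        d=delta(a,b)
        n=max(1,int(np.ceil(d[2]/9.5)),int(np.ceil(max(map(abs,d[0])))))
        rv=R.from_matrix(b[1]@a[1].T).as_rotvec()
        for i in range(n):
            q=(a[0]+(b[0]-a[0])/(n-i) if i<n-1 else b[0], R.from_rotvec(rv/n).as_matrix()@a[1] if i<n-1 else b[1])
            print('dp',*delta(a,q)[0],'| rot',*delta(a,q)[1],'| rows',delta(a,q)[2]);a=q
        print('--')
E
python3 - <<'E'
from plan import *
x,y=.539,.3465
seq(pose([x,y,.10],129,0,.1715),pose([x,y,.002],129,0,.1715),pose([x,y,.12],129,0,.1715),pose(bay(3,.10),HX,0,.1715),pose(bay(3,.0275),HX,0,.1715))
print(bay(3))
E
```

```text
dp -0.228 0.363 0.267 | rot -0.164 -0.128 0.002 | rows 6
dp -0.228 0.363 0.267 | rot -0.164 -0.128 0.002 | rows 6
--
dp 0.0 0.0 -0.327 | rot 0.0 0.0 0.0 | rows 3
--
dp 0.0 0.0 0.393 | rot 0.0 0.0 0.0 | rows 3
--
dp 0.026 -0.578 -0.033 | rot 0.0 0.0 0.12 | rows 5
dp 0.026 -0.578 -0.033 | rot 0.0 0.0 0.12 | rows 5
--
dp 0.0 0.0 -0.242 | rot 0.0 0.0 0.0 | rows 2
--
[ 5.54578906e-01 -9.62702317e-05  0.00000000e+00]
```

Call:
move_arm(rot=[[-0.164,-0.128,0.002],[-0.164,-0.128,0.002],[-0.164,-0.128,0.002],[-0.164,-0.128,0.002],[-0.164,-0.128,0.002],[-0.164,-0.128,0.002],[-0.164,-0.128,0.002],[-0.164,-0.128,0.002]], dp=[[-0.228,0.363,0.267],[-0.228,0.363,0.267],[-0.228,0.363,0.267],[-0.228,0.363,0.267],[-0.228,0.363,0.267],[-0.228,0.363,0.267],[-0.228,0.363,0.267],[-0.228,0.363,0.267]], claw=[64,64,64,64,64,64,64,64])

```text
time: 13.1
ee_pos: [0.6058, 0.2402, 0.1917]
tool_rot: [-0.29, 0.41, 0.853, 0.144]
wrist_force: [-0.2, 0.7, -0.9]
width: 0.0644
grasp_force: 0.0
```

Call:
move_arm(rot=[[-0.164,-0.128,0.002],[-0.164,-0.128,0.002],[-0.164,-0.128,0.002],[-0.164,-0.128,0.002],[-0.164,-0.128,0.002],[-0.164,-0.128,0.002],[-0.164,-0.128,0.002],[-0.164,-0.128,0.002],[-0.164,-0.128,0.002]], dp=[[-0.228,0.363,0.267],[-0.228,0.363,0.267],[-0.228,0.363,0.267],[-0.228,0.363,0.267],[-0.228,0.363,0.267],[-0.228,0.363,0.267],[-0.228,0.363,0.267],[-0.228,0.363,0.267],[-0.228,0.363,0.267]], claw=[64,64,64,64,64,64,64,64,64])

```text
time: 13.85
ee_pos: [0.5387, 0.3475, 0.2698]
tool_rot: [-0.004, 0.432, 0.902, -0.0]
wrist_force: [-0.1, -0.2, -0.3]
width: 0.0644
grasp_force: 0.0
```

```bash
python3 look.py w7; python3 - <<'E'
from plan import *
x,y=.539,.3465
seq(pose([x,y,.002],129,0,.1715))
E
```

```text
13.85 [0.5387 0.3475 0.2698] [-4.000e-03  4.320e-01  9.019e-01 -2.000e-04] q [4.450e-01 5.260e-01 1.000e-03 1.051e+00 6.000e-03 1.338e+00] vel 0.01
wrist [ 69. 348.] [449.8 192.6] [86.9 52.7] -76.4 [0.4407 0.2171 0.0092]
wrist [322. 254.] [538.  347.1] [81.  50.1] -51.0 [0.5364 0.3493 0.0097]
wrist [185. 171.] [448.  337.4] [80.3 51.7] -60.2 [0.4469 0.3398 0.0098]
dp 0.001 -0.003 -0.321 | rot -0.001 -0.002 0.001 | rows 3
--
```

Call:
move_arm(rot=[[0,0,0],[0,0,0],[0,0,0],[0,0,0],[0,0,0],[0,0,0],[0,0,0],[0,0,0],[0,0,0],[0,0,0]], dp=[[0,-0.003,-0.13],[0,-0.003,-0.24],[0,-0.003,-0.3],[0,-0.003,-0.321],[0,-0.003,-0.321],[0,-0.003,-0.321],[0,-0.003,-0.321],[0,-0.003,-0.321],[0,-0.003,-0.321],[0,-0.003,-0.321]], claw=[64,64,64,64,64,40,40,40,40,40], squeeze=40)

```text
time: 14.73
ee_pos: [0.5388, 0.3472, 0.176]
tool_rot: [-0.001, 0.432, 0.902, 0.001]
wrist_force: [0.1, -0.8, 7.8]
width: 0.0482
grasp_force: 42.1
```

Call:
move_arm(rot=[[0,0,0],[0,0,0],[0,0,0],[0,0,0]], dp=[[0,0,0.1],[0,0,0.22],[0,0,0.35],[0,0,0.393]], claw=[40,40,40,40])

```text
time: 15.07
ee_pos: [0.5388, 0.3474, 0.2984]
tool_rot: [0.0, 0.432, 0.902, 0.003]
wrist_force: [0.4, -0.7, 0.3]
width: 0.0483
grasp_force: 44.5
```

Call:
move_arm(rot=[[0,0,0.12],[0,0,0.12],[0,0,0.12],[0,0,0.12],[0,0,0.12],[0,0,0.12],[0,0,0.12]], dp=[[0.026,-0.578,-0.033],[0.026,-0.578,-0.033],[0.026,-0.578,-0.033],[0.026,-0.578,-0.033],[0.026,-0.578,-0.033],[0.026,-0.578,-0.033],[0.026,-0.578,-0.033]], claw=[40,40,40,40,40,40,40])

```text
time: 15.65
ee_pos: [0.5463, 0.1733, 0.2832]
tool_rot: [-0.002, 0.256, 0.967, 0.0]
wrist_force: [-0.1, 0.1, -0.8]
width: 0.0482
grasp_force: 44.5
```

Call:
move_arm(rot=[[0,0,0.12],[0,0,0.12],[0,0,0.12],[0,0,0.12],[0,0,0.12],[0,0,0.12],[0,0,0.12],[0,0,0.12]], dp=[[0.026,-0.578,-0.033],[0.026,-0.578,-0.033],[0.026,-0.578,-0.033],[0.026,-0.578,-0.033],[0.026,-0.578,-0.033],[0.026,-0.578,-0.033],[0.026,-0.578,-0.033],[0.026,-0.578,-0.033]], claw=[40,40,40,40,40,40,40,40])

```text
time: 16.32
ee_pos: [0.5541, 0.0016, 0.2729]
tool_rot: [-0.002, 0.069, 0.998, -0.0]
wrist_force: [-0.2, 0.7, -1.6]
width: 0.048
grasp_force: 44.5
```

```bash
python3 look.py w8 .108; python3 - <<'E'
from plan import *
o=manip.get_obs();print(o['width'],o['grasp_force']);print(bay(3))
c=cur();print('z tip',c[0][2]-.1715)
seq(pose(bay(3,.0275),HX,0,.1715))
E
```

```text
16.3167 [0.5541 0.0016 0.2729] [-1.800e-03  6.890e-02  9.976e-01 -2.000e-04] q [-0.144  0.386 -0.235  0.953 -0.001 -0.006] vel 0.013
wrist [319. 330.] [552.3   2. ] [81.6 49.1] -7.6 [0.5477 0.0026 0.1066]
wrist [590.  50.] [461.  100.2] [29.6 21.7] 13.3 [0.4622 0.1533 0.0097]
0.04814111896122391 44.51647460460663
[ 5.54578906e-01 -9.62702317e-05  0.00000000e+00]
z tip 0.1013680982310344
dp 0.002 -0.006 -0.246 | rot 0.0 -0.001 0.0 | rows 2
--
```

View pics/w8.png

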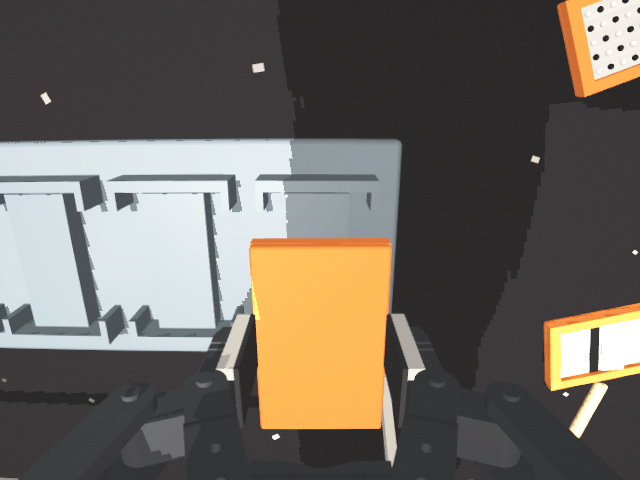

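The view shows the coarse insert held back-up, with its far end at (320,245) above bay 3, and its posts and walls clear. I'm lowering it.

Call:
move_arm(rot=[[0,0,0],[0,0,0],[0,0,0],[0,0,0],[0,0,0]], dp=[[0.006,-0.006,-0.1],[0.006,-0.006,-0.17],[0.006,-0.006,-0.21],[0.006,-0.006,-0.238],[0.006,-0.006,-0.24]], claw=[40,40,40,40,40])

```text
time: 16.78
ee_pos: [0.5556, -0.0004, 0.1998]
tool_rot: [-0.003, 0.069, 0.998, -0.0]
wrist_force: [0.1, 0.3, -0.9]
width: 0.0482
grasp_force: 48.3
```

Call:
move_arm(rot=[[0,0,0],[0,0,0],[0,0,0],[0,0,0],[0,0,0],[0,0,0],[0,0,0],[0,0,0],[0,0,0]], dp=[[0,0,0],[0,0,0],[0,0,0],[0,0,0.08],[0,0,0.2],[0,0,0.33],[-0.05,0.05,0.45],[-0.05,0.05,0.5],[-0.05,0.05,0.5]], claw=[62,62,62,62,64,64,64,64,64])

```text
time: 17.53
ee_pos: [0.5409, 0.0139, 0.3553]
tool_rot: [0.002, 0.069, 0.998, -0.001]
wrist_force: [0.6, -0.1, 0.1]
width: 0.0636
grasp_force: 0.0
```

```bash
python3 look.py w9 .034; python3 - <<'E'
from plan import *
from caddy import fit
p=dict(np.load("pics/w9.npz"));d=np.load("pics/w9.npy")
print(bay(3));print(fit(p,d,list(CAD)))
a=103.5;tx=np.array([np.cos(np.radians(a)),np.sin(np.radians(a)),0]);P=np.array([.449,.190,.007])+.015*tx
L=.1715
print(pose(P,a,-26,L)[0])
seq(pose(P+[0,0,.08],a,-26,L),pose(P,a,-26,L),pose(P+[0,0,.12],a,-26,L),pose([.52,.37,.16],128.9,77,.1688))
E
```

```text
17.5333 [0.5409 0.0139 0.3553] [ 1.600e-03  6.910e-02  9.976e-01 -6.000e-04] q [-1.250e-01  3.090e-01 -1.180e-01  1.141e+00 -1.000e-03  1.400e-02] vel 0.083
wrist [307. 243.] [5.549e+02 3.000e-01] [80.7 49.5] -7.9 [0.5616 0.0091 0.0337]
wrist [539.  54.] [449.8 175.4] [77.4 47. ] -76.1 [0.4342 0.1878 0.01  ]
[ 5.54578906e-01 -9.62702317e-05  0.00000000e+00]
(array([ 0.53869071, -0.11624445, -0.12855654]), np.float64(0.7132470279863439), 15681, np.float64(0.023430323713332445))
[0.42794774 0.27768895 0.16114318]
dp -0.188 0.44 -0.186 | rot -0.051 -0.057 -0.187 | rows 6
dp -0.188 0.44 -0.186 | rot -0.051 -0.057 -0.187 | rows 6
--
dp 0.0 0.0 -0.267 | rot 0.0 0.0 0.0 | rows 2
--
dp 0.0 0.0 0.4 | rot 0.0 0.0 0.0 | rows 3
--
dp 0.326 -0.059 -0.139 | rot 0.258 0.127 0.05 | rows 8
dp 0.326 -0.059 -0.139 | rot 0.258 0.127 0.05 | rows 8
--
```

The coarse insert is seated in bay 3 (centre within 0.5 mm, top at 33.7 mm). Now the fine one.

Call:
move_arm(rot=[[-0.051,-0.057,-0.187],[-0.051,-0.057,-0.187],[-0.051,-0.057,-0.187],[-0.051,-0.057,-0.187],[-0.051,-0.057,-0.187],[-0.051,-0.057,-0.187],[-0.051,-0.057,-0.187]], dp=[[-0.188,0.44,-0.1],[-0.188,0.44,-0.186],[-0.188,0.44,-0.186],[-0.188,0.44,-0.186],[-0.188,0.44,-0.186],[-0.188,0.44,-0.186],[-0.188,0.44,-0.186]], claw=[64,64,64,64,64,64,64])

```text
time: 18.17
ee_pos: [0.4838, 0.146, 0.2939]
tool_rot: [0.091, 0.354, 0.928, -0.073]
wrist_force: [-0.7, -0.5, 0.4]
width: 0.0638
grasp_force: 0.0
```

Call:
move_arm(rot=[[-0.051,-0.057,-0.187],[-0.051,-0.057,-0.187],[-0.051,-0.057,-0.187],[-0.051,-0.057,-0.187],[-0.051,-0.057,-0.187],[-0.051,-0.057,-0.187],[-0.051,-0.057,-0.187],[-0.051,-0.057,-0.187],[-0.051,-0.057,-0.187]], dp=[[-0.188,0.44,-0.186],[-0.188,0.44,-0.186],[-0.188,0.44,-0.186],[-0.188,0.44,-0.186],[-0.188,0.44,-0.186],[-0.188,0.44,-0.186],[-0.188,0.44,-0.186],[-0.188,0.44,-0.186],[-0.188,0.44,-0.186]], claw=[64,64,64,64,64,64,64,64,64])

```text
time: 18.92
ee_pos: [0.4283, 0.2769, 0.2391]
tool_rot: [0.175, 0.603, 0.766, -0.137]
wrist_force: [-0.0, 0.3, 0.0]
width: 0.0637
grasp_force: 0.0
```

```bash
python3 look.py w10; python3 - <<'E'
from plan import *
a=103.5;L=.1715
tx=np.array([np.cos(np.radians(a)),np.sin(np.radians(a)),0]);P=np.array([.449,.190,.007])+.015*tx
seq(pose(P,a,-26,L))
E
```

```text
18.9167 [0.4283 0.2769 0.2391] [ 0.1749  0.603   0.7663 -0.1368] q [ 0.507  0.413 -0.334  0.95  -0.431  1.867] vel 0.013
wrist [311. 201.] [448.6 192.3] [85.2 50.5] -76.5 [0.4355 0.2243 0.0093]
wrist [430.  13.] [464.  302.8] [51.9 15. ] 14.7 [0.4569 0.304  0.0098]
dp -0.001 0.003 -0.26 | rot -0.002 0.0 -0.0 | rows 2
--
```

Call:
move_arm(rot=[[0,0,0],[0,0,0],[0,0,0],[0,0,0],[0,0,0],[0,0,0],[0,0,0],[0,0,0],[0,0,0]], dp=[[0,0,-0.12],[0,0.003,-0.22],[0,0.003,-0.262],[0,0.003,-0.262],[0,0.003,-0.262],[0,0.003,-0.262],[0,0.003,-0.262],[0,0.003,-0.262],[0,0.003,-0.262]], claw=[64,64,64,64,40,40,40,40,40], squeeze=40)

```text
time: 19.72
ee_pos: [0.4283, 0.2785, 0.1615]
tool_rot: [0.176, 0.604, 0.765, -0.136]
wrist_force: [-0.9, 1.1, 7.7]
width: 0.0482
grasp_force: 42.2
```

Call:
move_arm(rot=[[0,0,0],[0,0,0],[0,0,0],[0,0,0]], dp=[[0,0,0.1],[0,0,0.22],[0,0,0.35],[0,0,0.4]], claw=[40,40,40,40])

```text
time: 20.05
ee_pos: [0.4283, 0.2786, 0.2853]
tool_rot: [0.177, 0.604, 0.765, -0.135]
wrist_force: [1.2, 1.1, -1.2]
width: 0.0482
grasp_force: 41.6
```

Call:
move_arm(rot=[[0.258,0.127,0.05],[0.258,0.127,0.05],[0.258,0.127,0.05],[0.258,0.127,0.05],[0.258,0.127,0.05],[0.258,0.127,0.05],[0.258,0.127,0.05],[0.258,0.127,0.05],[0.258,0.127,0.05],[0.258,0.127,0.05]], dp=[[0.326,-0.059,-0.02],[0.326,-0.059,-0.139],[0.326,-0.059,-0.139],[0.326,-0.059,-0.139],[0.326,-0.059,-0.139],[0.326,-0.059,-0.139],[0.326,-0.059,-0.139],[0.326,-0.059,-0.139],[0.326,-0.059,-0.139],[0.326,-0.059,-0.139]], claw=[40,40,40,40,40,40,40,40,40,40])

```text
time: 20.88
ee_pos: [0.5259, 0.2605, 0.2389]
tool_rot: [-0.215, 0.526, 0.82, 0.073]
wrist_force: [0.1, -0.9, -0.9]
width: 0.0478
grasp_force: 41.8
```

```bash
python3 - <<'E'
from plan import *
o=manip.get_obs();print(o['time'],o['ee_pos'],o['width'],o['grasp_force'],o['joint_pos'].round(3))
seq(pose([.52,.37,.16],128.9,77,.1688))
E
```

```text
20.8833 [0.52587211 0.26046655 0.23887765] 0.047805755161429604 41.837239265441895 [ 0.243  0.536 -0.115  1.122  0.414  1.342]
dp 0.325 -0.062 -0.136 | rot 0.258 0.127 0.052 | rows 8
--
```

Call:
move_arm(rot=[[0.258,0.127,0.052],[0.258,0.127,0.052],[0.258,0.127,0.052],[0.258,0.127,0.052],[0.258,0.127,0.052],[0.258,0.127,0.052],[0.258,0.127,0.052],[0.258,0.127,0.052],[0.258,0.127,0.052],[0.258,0.127,0.052]], dp=[[0.325,-0.062,-0.02],[0.325,-0.062,-0.136],[0.325,-0.062,-0.136],[0.325,-0.062,-0.136],[0.325,-0.062,-0.136],[0.325,-0.062,-0.136],[0.325,-0.062,-0.136],[0.325,-0.062,-0.136],[0.325,-0.062,-0.136],[0.325,-0.062,-0.136]], claw=[40,40,40,40,40,40,40,40,40,40])

```text
time: 21.72
ee_pos: [0.6207, 0.2424, 0.1971]
tool_rot: [-0.562, 0.338, 0.706, 0.267]
wrist_force: [-0.7, -0.1, 0.0]
width: 0.0479
grasp_force: 42.1
```

```bash
cat > held.py <<'E'
from plan import *
o=manip.get_obs();print(o['time'],o['ee_pos'].round(4),o['width'],o['grasp_force'],o['joint_pos'].round(3),'toolz',cur()[1][:,2].round(3))
p=manip.camera_params("wrist");im,d=manip.get_image("wrist")
v,u=np.nonzero(d>0);W=world(p,np.c_[u,v],d[v,u]);tip=o['ee_pos']+.165*cur()[1][:,2]
m=cv2.inRange(cv2.cvtColor(im,cv2.COLOR_RGB2HSV),(9,120,60),(24,255,255))[v,u]>0
W=W[m&(np.linalg.norm(W-tip,axis=1)<.07)]
k=np.ones(len(W),bool);Q=W
for _ in range(5):
    c=Q.mean(0);n=np.linalg.svd((Q-c)[::9],full_matrices=False)[2][2];Q=W[abs((W-c)@n)<.003]
n*=-np.sign(n@cur()[1][:,2]);print('plane normal',n.round(3),'lean past vertical',np.degrees(np.arcsin(-n[2])).round(1),'z',np.percentile(Q[:,2],[.5,99.5]).round(4),'centre',c.round(3))
E
python3 held.py
```

```text
21.7167 [0.6207 0.2424 0.1971] 0.04789408404766789 42.14968264102936 [0.11  1.04  0.412 2.109 0.96  0.34 ] toolz [-0.614  0.757 -0.226]
plane normal [ 0.618 -0.756 -0.215] lean past vertical 12.4 z [0.1009 0.1803] centre [0.515 0.372 0.151]
```

Call:
move_arm(rot=[[0,0,0],[0,0,0],[0,0,0],[0,0,0],[0,0,0]], dp=[[0,0,-0.12],[0,0,-0.22],[0,0,-0.3],[0,0,-0.331],[0,0,-0.331]], claw=[40,40,40,40,40])

```text
time: 22.18
ee_pos: [0.6206, 0.2422, 0.0978]
tool_rot: [-0.562, 0.338, 0.706, 0.268]
wrist_force: [-1.1, -0.6, -0.9]
width: 0.0481
grasp_force: 42.2
```

Call:
move_arm(rot=[[0,0,0],[0,0,0],[0,0,0],[0,0,0],[0,0,0],[0,0,0],[0,0,0],[0,0,0],[0,0,0],[0,0,0]], dp=[[0,0,0],[0,0,0],[0,0,0],[0,0,0],[0.03,-0.04,0.0],[0.07,-0.09,0.01],[0.12,-0.155,0.02],[0.18,-0.23,0.03],[0.24,-0.31,0.05],[0.3,-0.39,0.07]], claw=[40,64,64,64,66,66,66,66,66,66])

```text
time: 23.02
ee_pos: [0.6751, 0.1283, 0.1116]
tool_rot: [-0.546, 0.349, 0.712, 0.273]
wrist_force: [0.8, -0.2, -0.1]
width: 0.0658
grasp_force: 0.0
```

```bash
python3 look.py w11; python3 - <<'E'
from plan import *
im,d=manip.get_image("scene");r=inserts("scene",im,d,manip.camera_params("scene"))
x,y,a=.539,.3465,129
seq(pose([x,y,.10],a,0,.1755))
E
```

```text
23.0167 [0.6751 0.1283 0.1116] [-0.5456  0.3486  0.7116  0.2727] q [-0.053  1.192  0.547  2.109  0.828  0.284] vel 0.323
wrist [357. 308.] [539.4 343.1] [88.3 50.4] -51.0 [0.5438 0.3366 0.0102]
wrist [245. 263.] [451.1 332.4] [90.7 52.9] -60.2 [0.4539 0.3258 0.0102]
wrist [383. 200.] [480.8 475.1] [86.3 49.5] -66.0 [0.4823 0.4717 0.0107]
scene [467. 312.] [481.1 478.3] [79.5 49.4] -66.2 [0.4819 0.4776 0.0102]
scene [351. 313.] [660.8 185.6] [80.9 32.3] -86.0 [0.6695 0.2057 0.0121]
scene [419. 306.] [539.3 347.6] [83.2 54.4] -51.1 [0.5405 0.3476 0.0108]
scene [429. 283.] [450.9 337.8] [83.  56.7] -62.5 [0.4506 0.3368 0.0111]
scene [126. 192.] [ 668.4 -731.5] [106.8  56.8] -88.4 [ 0.7072 -0.6588  0.0894]
scene [422.  84.] [-454.8  -97.7] [267.1 120.2] 89.5 [-0.403  -0.0421  0.0337]
scene [190.  32.] [ -202.2 -1206.8] [219.9 138.3] -0.2 [-0.68   -1.7186 -0.3976]
scene [503.  18.] [-1045.4     5.9] [318.5 199.2] 89.4 [-0.525   0.1733  0.3344]
dp -0.227 0.366 0.272 | rot -0.165 -0.128 0.003 | rows 6
dp -0.227 0.366 0.272 | rot -0.165 -0.128 0.003 | rows 6
--
```

The fine insert is flipped too, at (0.538, 0.347). Same pick-and-place, this time into bay 2.

Call:
move_arm(rot=[[-0.165,-0.128,0.003],[-0.165,-0.128,0.003],[-0.165,-0.128,0.003],[-0.165,-0.128,0.003],[-0.165,-0.128,0.003],[-0.165,-0.128,0.003],[-0.165,-0.128,0.003],[-0.165,-0.128,0.003]], dp=[[-0.227,0.366,0.272],[-0.227,0.366,0.272],[-0.227,0.366,0.272],[-0.227,0.366,0.272],[-0.227,0.366,0.272],[-0.227,0.366,0.272],[-0.227,0.366,0.272],[-0.227,0.366,0.272]], claw=[64,64,64,64,64,64,64,64])

```text
time: 23.78
ee_pos: [0.6057, 0.2403, 0.1937]
tool_rot: [-0.29, 0.411, 0.852, 0.144]
wrist_force: [0.3, -0.5, -0.6]
width: 0.0638
grasp_force: 0.0
```

Call:
move_arm(rot=[[-0.165,-0.128,0.003],[-0.165,-0.128,0.003],[-0.165,-0.128,0.003],[-0.165,-0.128,0.003],[-0.165,-0.128,0.003],[-0.165,-0.128,0.003],[-0.165,-0.128,0.003],[-0.165,-0.128,0.003],[-0.165,-0.128,0.003]], dp=[[-0.227,0.366,0.272],[-0.227,0.366,0.272],[-0.227,0.366,0.272],[-0.227,0.366,0.272],[-0.227,0.366,0.272],[-0.227,0.366,0.272],[-0.227,0.366,0.272],[-0.227,0.366,0.272],[-0.227,0.366,0.272]], claw=[64,64,64,64,64,64,64,64,64])

```text
time: 24.53
ee_pos: [0.5388, 0.3488, 0.2732]
tool_rot: [-0.004, 0.432, 0.902, -0.002]
wrist_force: [0.7, -0.7, 0.2]
width: 0.0641
grasp_force: 0.0
```

```bash
python3 look.py w12; python3 - <<'E'
from plan import *
x,y,a=.538,.347,129
seq(pose([x,y,.001],a,0,.1755),pose([x,y,.12],a,0,.1755),pose(bay(2,.10),HX,0,.1755),pose(bay(2,.0245),HX,0,.1755))
E
```

```text
24.5333 [0.5388 0.3488 0.2732] [-0.0037  0.4316  0.9021 -0.002 ] q [0.447 0.526 0.011 1.063 0.003 1.34 ] vel 0.011
wrist [323. 237.] [535.9 348.1] [81.1 50.1] -50.9 [0.5369 0.3468 0.0097]
wrist [187. 171.] [447.9 337.4] [80.4 51.8] -60.3 [0.4469 0.3399 0.0097]
dp -0.003 -0.006 -0.323 | rot 0.0 -0.002 0.001 | rows 3
--
dp 0.0 0.0 0.397 | rot 0.0 0.0 0.0 | rows 3
--
dp 0.01 -0.707 -0.033 | rot 0.0 0.0 0.12 | rows 6
dp 0.01 -0.707 -0.033 | rot 0.0 0.0 0.12 | rows 6
--
dp 0.0 0.0 -0.252 | rot 0.0 0.0 0.0 | rows 2
--
```

Call:
move_arm(rot=[[0,0,0],[0,0,0],[0,0,0],[0,0,0],[0,0,0],[0,0,0],[0,0,0],[0,0,0],[0,0,0],[0,0,0]], dp=[[-0.008,-0.003,-0.13],[-0.008,-0.003,-0.24],[-0.008,-0.003,-0.3],[-0.008,-0.003,-0.324],[-0.008,-0.003,-0.324],[-0.008,-0.003,-0.324],[-0.008,-0.003,-0.324],[-0.008,-0.003,-0.324],[-0.008,-0.003,-0.324],[-0.008,-0.003,-0.324]], claw=[64,64,64,64,64,40,40,40,40,40], squeeze=40)

```text
time: 25.42
ee_pos: [0.5364, 0.3487, 0.1785]
tool_rot: [-0.001, 0.431, 0.902, -0.001]
wrist_force: [0.7, -2.1, 7.6]
width: 0.0479
grasp_force: 42.6
```

Call:
move_arm(rot=[[0,0,0],[0,0,0],[0,0,0],[0,0,0]], dp=[[0,0,0.1],[0,0,0.22],[0,0,0.35],[0,0,0.397]], claw=[40,40,40,40])

```text
time: 25.75
ee_pos: [0.5363, 0.3488, 0.302]
tool_rot: [0.0, 0.431, 0.902, 0.001]
wrist_force: [1.0, 0.2, -0.4]
width: 0.0473
grasp_force: 41.4
```

Call:
move_arm(rot=[[0,0,0.12],[0,0,0.12],[0,0,0.12],[0,0,0.12],[0,0,0.12],[0,0,0.12],[0,0,0.12],[0,0,0.12]], dp=[[0.012,-0.707,-0.033],[0.012,-0.707,-0.033],[0.012,-0.707,-0.033],[0.012,-0.707,-0.033],[0.012,-0.707,-0.033],[0.012,-0.707,-0.033],[0.012,-0.707,-0.033],[0.012,-0.707,-0.033]], claw=[40,40,40,40,40,40,40,40])

```text
time: 26.42
ee_pos: [0.5396, 0.1362, 0.2868]
tool_rot: [-0.001, 0.255, 0.967, -0.001]
wrist_force: [-0.4, 0.4, -2.0]
width: 0.0481
grasp_force: 41.5
```

Call:
move_arm(rot=[[0,0,0.12],[0,0,0.12],[0,0,0.12],[0,0,0.12],[0,0,0.12],[0,0,0.12],[0,0,0.12],[0,0,0.12],[0,0,0.12]], dp=[[0.012,-0.707,-0.033],[0.012,-0.707,-0.033],[0.012,-0.707,-0.033],[0.012,-0.707,-0.033],[0.012,-0.707,-0.033],[0.012,-0.707,-0.033],[0.012,-0.707,-0.033],[0.012,-0.707,-0.033],[0.012,-0.707,-0.033]], claw=[40,40,40,40,40,40,40,40,40])

```text
time: 27.17
ee_pos: [0.5434, -0.0743, 0.2765]
tool_rot: [-0.001, 0.068, 0.998, -0.002]
wrist_force: [-0.2, -0.4, -1.2]
width: 0.0475
grasp_force: 41.6
```

```bash
python3 look.py w13 .11; python3 - <<'E'
from plan import *
o=manip.get_obs();print(o['width'],o['grasp_force'],bay(2))
seq(pose(bay(2,.0245),HX,0,.1755))
E
```

```text
27.1667 [ 0.5434 -0.0743  0.2765] [-9.000e-04  6.820e-02  9.977e-01 -1.700e-03] q [-0.284  0.373 -0.245  0.953 -0.004 -0.147] vel 0.009
wrist [320. 328.] [541.4 -74.2] [80.6 48.9] -7.7 [ 0.5372 -0.0739  0.1077]
wrist [455. 263.] [520.  -23.3] [52.1 33. ] -7.7 [ 0.5508 -0.0009  0.0338]
0.04756130110652703 41.58007621765137 [ 0.5439263  -0.07736542  0.        ]
dp 0.002 -0.011 -0.255 | rot 0.001 -0.001 -0.0 | rows 2
--
```

Call:
move_arm(rot=[[0,0,0],[0,0,0],[0,0,0],[0,0,0],[0,0,0]], dp=[[0.007,-0.01,-0.1],[0.007,-0.01,-0.17],[0.007,-0.01,-0.22],[0.007,-0.01,-0.246],[0.007,-0.01,-0.246]], claw=[40,40,40,40,40])

```text
time: 27.63
ee_pos: [0.5451, -0.0773, 0.202]
tool_rot: [-0.001, 0.068, 0.998, -0.002]
wrist_force: [-0.7, 0.3, -1.3]
width: 0.0476
grasp_force: 53.0
```

Call:
move_arm(rot=[[0,0,0],[0,0,0],[0,0,0],[0,0,0],[0,0,0],[0,0,0],[0,0,0],[0,0,0],[0,0,0]], dp=[[0,0,0],[0,0,0],[0,0,0],[0,0,0.08],[0,0,0.2],[0,0,0.33],[-0.05,0.05,0.45],[-0.05,0.05,0.5],[-0.05,0.05,0.5]], claw=[62,62,62,62,64,64,64,64,64])

```text
time: 28.38
ee_pos: [0.5304, -0.0632, 0.3569]
tool_rot: [0.002, 0.069, 0.998, -0.003]
wrist_force: [-0.0, 0.4, -1.3]
width: 0.0641
grasp_force: 0.0
```

```bash
python3 look.py w14 .034; python3 - <<'E'
from plan import *
im,d=manip.get_image("scene");r=inserts("scene",im,d,manip.camera_params("scene"),amin=150)
im,d=manip.get_image("side");r=inserts("side",im,d,manip.camera_params("side"),amin=150)
x,y,a=.647,.184,94.3
seq(pose([x-.03,y,.22],a,0,.1755))
E
```

```text
28.3833 [ 0.5304 -0.0632  0.3569] [ 0.0023  0.0685  0.9976 -0.0026] q [-0.27   0.295 -0.133  1.137 -0.004 -0.133] vel 0.084
wrist [409. 241.] [554.7  -0.8] [80.4 50.6] -7.6 [ 5.522e-01 -5.000e-04  3.380e-02]
wrist [314. 241.] [544.7 -77.3] [81.  49.7] -7.8 [ 0.5732 -0.0797  0.0337]
scene [467. 312.] [481.1 478.3] [79.5 49.4] -66.2 [0.4819 0.4776 0.0106]
scene [354. 309.] [648.3 184. ] [81.9 55.1] -85.4 [0.648  0.184  0.0085]
scene [429. 283.] [450.8 337.8] [83.  56.9] -62.7 [0.4512 0.337  0.011 ]
scene [317. 256.] [544.7  -6.8] [83.7 52.2] -7.7 [0.5581 0.0012 0.0334]
scene [298. 243.] [533.6 -85.5] [84.1 53.2] -8.5 [ 0.5474 -0.0754  0.0335]
scene [126. 192.] [ 668.4 -731.5] [106.8  56.8] -88.4 [ 0.7067 -0.6591  0.0901]
scene [190.  32.] [ -200.2 -1206.6] [216.1 138.5] -0.1 [-0.6816 -1.72   -0.3985]
scene [512.  22.] [-1045.4    64.7] [198.5 191.8] -2.5 [-0.5241  0.1775  0.3264]
side [ 93. 468.] [674.  877.6] [77.4 66.1] -65.7 [0.6177 0.9243 0.0878]
side [267. 360.] [479.  476.7] [82.9 48.8] -65.7 [0.4769 0.4775 0.0107]
side [302. 328.] [443.5 338.5] [92.1 52.8] -60.7 [0.4427 0.341  0.0108]
side [635. 304.] [-407.7  -99. ] [284.3  20. ] 89.3 [-0.4037 -0.0418  0.0152]
side [243. 272.] [717.  182.7] [210.   95.2] -1.6 [0.6495 0.184  0.0086]
side [317. 240.] [561.9 -71.6] [147.2  86.6] 82.1 [ 0.5477 -0.052   0.0353]
dp 0.145 0.413 0.072 | rot 0.0 -0.001 -0.216 | rows 6
dp 0.145 0.413 0.072 | rot 0.0 -0.001 -0.216 | rows 6
--
```

The fine insert is seated in bay 2. Next is the slice; first I check where the stick's end lies relative to the finger spot.

```bash
python3 - <<'E'
from plan import *
p=dict(np.load("pics/w1.npz"));print(plane(p,np.array([[611.,329],[558,431]]),.005).round(4))
p=manip.camera_params("scene");print(plane(p,np.array([[348.7,319.8],[306.7,349]]),.005).round(4))
p=dict(np.load("pics/w4.npz"));print('w4 stick',plane(p,np.array([[371.,368],[410,386]]),.005).round(4))
x,y,a=.647,.184,94.3;L=.1730
tx=np.array([np.cos(np.radians(a)),np.sin(np.radians(a)),0]);P=np.array([x,y,.007])+.015*tx
print('fingers',P+np.array([.032*tx[1],-.032*tx[0],0]),P)
pre=pose(P+[0,0,.08],a,-26,L)
seq(pre,pose(P,a,-26,L),pose(P+[0,0,.13],a,-26,L),pose([.52,.37,.16],128.9,77,.1688))
print(pre[0])
E
```

```text
[[0.6827 0.1854 0.005 ]
 [0.8259 0.1307 0.005 ]]
[[0.686  0.1894 0.005 ]
 [0.8293 0.1334 0.005 ]]
w4 stick [[0.6773 0.1929 0.005 ]
 [0.7228 0.1745 0.005 ]]
fingers [0.67778524 0.2013571  0.007     ] [0.64587532 0.19895778 0.007     ]
dp 0.183 0.564 -0.183 | rot -0.057 -0.054 -0.212 | rows 6
dp 0.183 0.564 -0.183 | rot -0.057 -0.054 -0.212 | rows 6
--
dp 0.0 0.0 -0.267 | rot 0.0 0.0 0.0 | rows 2
--
dp 0.0 0.0 0.433 | rot 0.0 0.0 0.0 | rows 4
--
dp -0.028 -0.054 -0.158 | rot 0.269 0.107 0.068 | rows 8
dp -0.028 -0.054 -0.158 | rot 0.269 0.107 0.068 | rows 8
--
[0.64018907 0.27458251 0.24249137]
```

```bash
python3 - <<'E'
from plan import *
x,y,a=.647,.184,94.3;L=.1730
tx=np.array([np.cos(np.radians(a)),np.sin(np.radians(a)),0]);P=np.array([x,y,.007])+.026*tx
seq(pose(P+[0,0,.08],a,-26,L),pose(P,a,-26,L),pose(P+[0,0,.13],a,-26,L),pose([.52,.37,.171],128.9,77,.1688))
E
```

```text
dp 0.182 0.582 -0.183 | rot -0.057 -0.054 -0.212 | rows 6
dp 0.182 0.582 -0.183 | rot -0.057 -0.054 -0.212 | rows 6
--
dp 0.0 0.0 -0.267 | rot 0.0 0.0 0.0 | rows 2
--
dp 0.0 0.0 0.433 | rot 0.0 0.0 0.0 | rows 4
--
dp -0.027 -0.073 -0.139 | rot 0.269 0.107 0.068 | rows 8
dp -0.027 -0.073 -0.139 | rot 0.269 0.107 0.068 | rows 8
--
```

Call:
move_arm(rot=[[-0.057,-0.054,-0.212],[-0.057,-0.054,-0.212],[-0.057,-0.054,-0.212],[-0.057,-0.054,-0.212],[-0.057,-0.054,-0.212],[-0.057,-0.054,-0.212],[-0.057,-0.054,-0.212],[-0.057,-0.054,-0.212]], dp=[[0.182,0.582,-0.1],[0.182,0.582,-0.183],[0.182,0.582,-0.183],[0.182,0.582,-0.183],[0.182,0.582,-0.183],[0.182,0.582,-0.183],[0.182,0.582,-0.183],[0.182,0.582,-0.183]], claw=[61,61,61,61,61,61,61,61])

```text
time: 29.2
ee_pos: [0.5846, 0.111, 0.2965]
tool_rot: [0.086, 0.388, 0.914, -0.083]
wrist_force: [-0.3, 0.0, -0.1]
width: 0.0608
grasp_force: 0.0
```

Call:
move_arm(rot=[[-0.057,-0.054,-0.212],[-0.057,-0.054,-0.212],[-0.057,-0.054,-0.212],[-0.057,-0.054,-0.212],[-0.057,-0.054,-0.212],[-0.057,-0.054,-0.212],[-0.057,-0.054,-0.212],[-0.057,-0.054,-0.212],[-0.057,-0.054,-0.212]], dp=[[0.182,0.582,-0.183],[0.182,0.582,-0.183],[0.182,0.582,-0.183],[0.182,0.582,-0.183],[0.182,0.582,-0.183],[0.182,0.582,-0.183],[0.182,0.582,-0.183],[0.182,0.582,-0.183],[0.182,0.582,-0.183]], claw=[61,61,61,61,61,61,61,61,61])

```text
time: 29.95
ee_pos: [0.6397, 0.2839, 0.2434]
tool_rot: [0.164, 0.662, 0.715, -0.154]
wrist_force: [-0.4, -0.0, 0.6]
width: 0.0613
grasp_force: 0.0
```

```bash
python3 look.py w15; python3 - <<'E'
from plan import *
x,y,a=.647,.184,94.3;L=.1730
tx=np.array([np.cos(np.radians(a)),np.sin(np.radians(a)),0]);P=np.array([x,y,.007])+.026*tx
seq(pose(P,a,-26,L))
E
```

```text
29.95 [0.6397 0.2839 0.2434] [ 0.164   0.6617  0.7152 -0.154 ] q [ 0.369  0.711  0.251  1.254 -0.432  1.893] vel 0.022
wrist [321. 228.] [646.4 187. ] [86.6 50.5] -86.1 [0.6464 0.1937 0.0068]
dp -0.001 0.005 -0.27 | rot 0.0 -0.001 -0.0 | rows 2
--
```

View pics/w15.png

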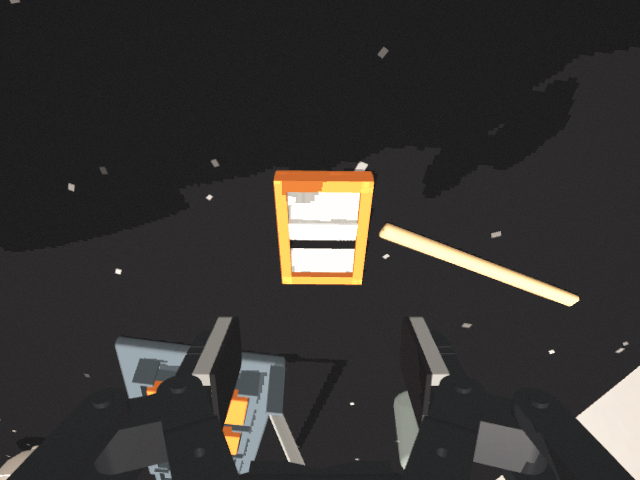

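The slice is at (322,228), straight blade up. The stick's end is at (385,232), beside its middle, so gripping the slice's upper end clears it.

Call:
move_arm(rot=[[0,0,0],[0,0,0],[0,0,0],[0,0,0],[0,0,0],[0,0,0],[0,0,0],[0,0,0],[0,0,0]], dp=[[0,0,-0.12],[0,0.005,-0.22],[0,0.005,-0.272],[0,0.005,-0.272],[0,0.005,-0.272],[0,0.005,-0.272],[0,0.005,-0.272],[0,0.005,-0.272],[0,0.005,-0.272]], claw=[61,61,61,61,40,40,40,40,40], squeeze=40)

```text
time: 30.75
ee_pos: [0.6397, 0.287, 0.1625]
tool_rot: [0.165, 0.663, 0.714, -0.153]
wrist_force: [-0.9, 0.3, 4.7]
width: 0.0469
grasp_force: 42.1
```

Call:
move_arm(rot=[[0,0,0],[0,0,0],[0,0,0],[0,0,0],[0,0,0]], dp=[[0,0,0.1],[0,0,0.22],[0,0,0.35],[0,0,0.433],[0,0,0.433]], claw=[40,40,40,40,40])

```text
time: 31.17
ee_pos: [0.64, 0.2873, 0.2975]
tool_rot: [0.167, 0.663, 0.714, -0.151]
wrist_force: [0.6, -0.4, -1.2]
width: 0.0475
grasp_force: 41.8
```

Call:
move_arm(rot=[[0.269,0.107,0.068],[0.269,0.107,0.068],[0.269,0.107,0.068],[0.269,0.107,0.068],[0.269,0.107,0.068],[0.269,0.107,0.068],[0.269,0.107,0.068],[0.269,0.107,0.068],[0.269,0.107,0.068],[0.269,0.107,0.068]], dp=[[-0.027,-0.073,0],[-0.027,-0.073,-0.05],[-0.027,-0.073,-0.139],[-0.027,-0.073,-0.139],[-0.027,-0.073,-0.139],[-0.027,-0.073,-0.139],[-0.027,-0.073,-0.139],[-0.027,-0.073,-0.139],[-0.027,-0.073,-0.139],[-0.027,-0.073,-0.139]], claw=[40,40,40,40,40,40,40,40,40,40])

```text
time: 32.0
ee_pos: [0.6315, 0.2648, 0.249]
tool_rot: [-0.222, 0.561, 0.795, 0.062]
wrist_force: [-0.1, -0.1, -1.5]
width: 0.0474
grasp_force: 42.3
```

```bash
python3 - <<'E'
from plan import *
o=manip.get_obs();print(o['time'],o['ee_pos'],o['width'],o['grasp_force'],o['joint_pos'].round(3))
seq(pose([.52,.37,.171],128.9,77,.1688))
E
```

```text
32.0 [0.63146832 0.26479269 0.24900103] 0.04738554580291591 42.348570227622986 [0.212 0.697 0.233 1.33  0.411 1.394]
dp -0.027 -0.076 -0.133 | rot 0.271 0.106 0.068 | rows 8
--
```

Call:
move_arm(rot=[[0.271,0.106,0.068],[0.271,0.106,0.068],[0.271,0.106,0.068],[0.271,0.106,0.068],[0.271,0.106,0.068],[0.271,0.106,0.068],[0.271,0.106,0.068],[0.271,0.106,0.068],[0.271,0.106,0.068],[0.271,0.106,0.068]], dp=[[-0.027,-0.076,0],[-0.027,-0.076,-0.06],[-0.027,-0.076,-0.133],[-0.027,-0.076,-0.133],[-0.027,-0.076,-0.133],[-0.027,-0.076,-0.133],[-0.027,-0.076,-0.133],[-0.027,-0.076,-0.133],[-0.027,-0.076,-0.133],[-0.027,-0.076,-0.133]], claw=[40,40,40,40,40,40,40,40,40,40])

```text
time: 32.83
ee_pos: [0.6176, 0.2426, 0.2071]
tool_rot: [-0.56, 0.339, 0.706, 0.268]
wrist_force: [-0.2, 1.0, 0.2]
width: 0.0472
grasp_force: 43.1
```

```bash
python3 held.py
```

```text
32.8333 [0.6176 0.2426 0.2071] 0.047170327564874305 43.114944929257035 [0.11  1.023 0.401 2.108 0.964 0.346] toolz [-0.61   0.759 -0.228]
plane normal [ 0.613 -0.761 -0.212] lean past vertical 12.3 z [0.1031 0.1804] centre [0.51  0.375 0.152]
```

Call:
move_arm(rot=[[0,0,0],[0,0,0],[0,0,0],[0,0,0],[0,0,0]], dp=[[0,0,-0.12],[0,0,-0.22],[0,0,-0.3],[0,0,-0.336],[0,0,-0.336]], claw=[40,40,40,40,40])

```text
time: 33.3
ee_pos: [0.6176, 0.2424, 0.1066]
tool_rot: [-0.56, 0.339, 0.706, 0.269]
wrist_force: [0.3, -0.2, -1.0]
width: 0.0467
grasp_force: 41.2
```

Call:
move_arm(rot=[[0,0,0],[0,0,0],[0,0,0],[0,0,0],[0,0,0],[0,0,0],[0,0,0],[0,0,0],[0,0,0],[0,0,0]], dp=[[0,0,0],[0,0,0],[0,0,0],[0,0,0],[0.03,-0.04,0.0],[0.07,-0.09,0.01],[0.12,-0.155,0.02],[0.18,-0.23,0.03],[0.24,-0.31,0.05],[0.3,-0.39,0.07]], claw=[40,64,64,64,66,66,66,66,66,66])

```text
time: 34.13
ee_pos: [0.6735, 0.1282, 0.1203]
tool_rot: [-0.544, 0.35, 0.712, 0.274]
wrist_force: [-0.1, 0.4, 0.8]
width: 0.0662
grasp_force: 0.0
```

```bash
python3 look.py w16; python3 - <<'E'
from plan import *
im,d=manip.get_image("scene");r=inserts("scene",im,d,manip.camera_params("scene"),amin=150)
x,y,a=.536,.349,129
seq(pose([x,y,.10],a,0,.1755))
E
```

```text
34.1333 [0.6735 0.1282 0.1203] [-0.5439  0.3499  0.7117  0.2742] q [-0.053  1.177  0.538  2.109  0.831  0.287] vel 0.33
wrist [347. 311.] [531.3 344.6] [88.5 50.4] -49.8 [0.5358 0.3384 0.0102]
wrist [246. 273.] [450.9 332.6] [90.1 52.7] -60.1 [0.4538 0.3261 0.0102]
wrist [381. 208.] [480.8 475. ] [86.5 49.5] -66.1 [0.4822 0.4718 0.0106]
scene [467. 312.] [481.1 478.3] [79.5 49.4] -66.2 [0.482  0.4775 0.0107]
scene [425. 294.] [493.3 343. ] [162.3  92.8] 9.3 [0.5007 0.3436 0.011 ]
scene [126. 192.] [ 668.4 -731.5] [106.8  56.8] -88.4 [ 0.7065 -0.6584  0.0899]
scene [422.  84.] [-454.5  -97.6] [267.1 120.8] 89.4 [-0.4036 -0.0413  0.033 ]
scene [190.  32.] [ -202.9 -1205.7] [219.5 141.7] -1.0 [-0.6817 -1.7179 -0.399 ]
scene [503.  18.] [-1048.1     3.6] [318.1 198.5] 87.5 [-0.5252  0.1748  0.3385]
dp -0.23 0.371 0.258 | rot -0.165 -0.127 0.004 | rows 6
dp -0.23 0.371 0.258 | rot -0.165 -0.127 0.004 | rows 6
--
```

Call:
move_arm(rot=[[-0.165,-0.127,0.004],[-0.165,-0.127,0.004],[-0.165,-0.127,0.004],[-0.165,-0.127,0.004],[-0.165,-0.127,0.004],[-0.165,-0.127,0.004],[-0.165,-0.127,0.004],[-0.165,-0.127,0.004]], dp=[[-0.23,0.371,0.258],[-0.23,0.371,0.258],[-0.23,0.371,0.258],[-0.23,0.371,0.258],[-0.23,0.371,0.258],[-0.23,0.371,0.258],[-0.23,0.371,0.258],[-0.23,0.371,0.258]], claw=[62,62,62,62,62,62,62,62])

```text
time: 34.9
ee_pos: [0.6032, 0.2417, 0.1983]
tool_rot: [-0.29, 0.411, 0.852, 0.144]
wrist_force: [-0.0, -0.5, -1.0]
width: 0.0619
grasp_force: 0.0
```

Call:
move_arm(rot=[[-0.165,-0.127,0.006],[-0.165,-0.127,0.006],[-0.165,-0.127,0.006],[-0.165,-0.127,0.006],[-0.165,-0.127,0.006],[-0.165,-0.127,0.006],[-0.165,-0.127,0.006],[-0.165,-0.127,0.006],[-0.165,-0.127,0.006]], dp=[[-0.24,0.371,0.258],[-0.24,0.371,0.258],[-0.24,0.371,0.258],[-0.24,0.371,0.258],[-0.24,0.371,0.258],[-0.24,0.371,0.258],[-0.24,0.371,0.258],[-0.24,0.371,0.258],[-0.24,0.371,0.258]], claw=[62,62,62,62,62,62,62,62,62])

```text
time: 35.65
ee_pos: [0.5324, 0.3517, 0.2736]
tool_rot: [-0.005, 0.428, 0.904, -0.004]
wrist_force: [1.0, -0.3, 0.6]
width: 0.0624
grasp_force: 0.0
```

```bash
python3 look.py w17; python3 - <<'E'
from plan import *
p=dict(np.load("pics/w17.npz"));d=np.load("pics/w17.npy");im=cv2.imread("pics/w17.png")[...,::-1].copy()
b=max(inserts("w",im,d,p,.01,1500),key=lambda r:-abs(r[1][0]-535)-abs(r[1][1]-348))
x,y=b[1]/1000;a=b[3]+180
seq(pose([x,y,.001],a,0,.177),pose([x,y,.12],a,0,.177),pose(bay(1,.10),HX,0,.177))
E
```

```text
35.65 [0.5324 0.3517 0.2736] [-0.0053  0.4278  0.9038 -0.0035] q [0.455 0.521 0.003 1.065 0.004 1.34 ] vel 0.01
wrist [318. 251.] [527.8 349.4] [81.4 50.1] -49.8 [0.5262 0.3515 0.0097]
wrist [196. 181.] [447.7 337.4] [80.6 51.6] -60.2 [0.4467 0.3399 0.0097]
w [318. 251.] [527.8 349.4] [81.4 50.1] -49.8 [0.5262 0.3515 0.0097]
w [196. 181.] [447.7 337.4] [80.6 51.6] -60.2 [0.4467 0.3399 0.0097]
dp -0.016 -0.007 -0.319 | rot 0.001 -0.004 0.005 | rows 3
--
dp 0.0 0.0 0.397 | rot 0.0 0.0 0.0 | rows 3
--
dp 0.009 -0.84 -0.033 | rot 0.0 0.0 0.117 | rows 7
dp 0.009 -0.84 -0.033 | rot 0.0 0.0 0.117 | rows 7
--
```

Call:
move_arm(rot=[[0,0,0.005],[0,0,0.005],[0,0,0.005],[0,0,0.005],[0,0,0.005],[0,0,0.005],[0,0,0.005],[0,0,0.005],[0,0,0.005],[0,0,0.005]], dp=[[-0.016,-0.007,-0.12],[-0.016,-0.007,-0.22],[-0.016,-0.007,-0.28],[-0.016,-0.007,-0.319],[-0.016,-0.007,-0.319],[-0.016,-0.007,-0.319],[-0.016,-0.007,-0.319],[-0.016,-0.007,-0.319],[-0.016,-0.007,-0.319],[-0.016,-0.007,-0.319]], claw=[57,57,57,57,57,40,40,40,40,40], squeeze=40)

```text
time: 36.53
ee_pos: [0.5273, 0.3502, 0.1796]
tool_rot: [-0.003, 0.42, 0.907, -0.003]
wrist_force: [-0.1, -0.8, -0.0]
width: 0.0477
grasp_force: 41.2
```

Call:
move_arm(rot=[[0,0,0],[0,0,0],[0,0,0],[0,0,0]], dp=[[0,0,0.1],[0,0,0.22],[0,0,0.35],[0,0,0.397]], claw=[40,40,40,40])

```text
time: 36.87
ee_pos: [0.5275, 0.3505, 0.3036]
tool_rot: [-0.001, 0.42, 0.907, -0.001]
wrist_force: [0.8, 0.1, -0.4]
width: 0.0472
grasp_force: 41.8
```

Call:
move_arm(rot=[[0,0,0.117],[0,0,0.117],[0,0,0.117],[0,0,0.117],[0,0,0.117],[0,0,0.117],[0,0,0.117],[0,0,0.117],[0,0,0.117]], dp=[[0.009,-0.84,-0.033],[0.009,-0.84,-0.033],[0.009,-0.84,-0.033],[0.009,-0.84,-0.033],[0.009,-0.84,-0.033],[0.009,-0.84,-0.033],[0.009,-0.84,-0.033],[0.009,-0.84,-0.033],[0.009,-0.84,-0.033]], claw=[40,40,40,40,40,40,40,40,40])

```text
time: 37.62
ee_pos: [0.5298, 0.0981, 0.2885]
tool_rot: [-0.002, 0.248, 0.969, -0.003]
wrist_force: [1.5, 0.4, -0.9]
width: 0.0478
grasp_force: 41.9
```

Call:
move_arm(rot=[[0,0,0.117],[0,0,0.117],[0,0,0.117],[0,0,0.117],[0,0,0.117],[0,0,0.117],[0,0,0.117],[0,0,0.117],[0,0,0.117],[0,0,0.117]], dp=[[0.009,-0.84,-0.033],[0.009,-0.84,-0.033],[0.009,-0.84,-0.033],[0.009,-0.84,-0.033],[0.009,-0.84,-0.033],[0.009,-0.84,-0.033],[0.009,-0.84,-0.033],[0.009,-0.84,-0.033],[0.009,-0.84,-0.033],[0.009,-0.84,-0.033]], claw=[40,40,40,40,40,40,40,40,40,40])

```text
time: 38.45
ee_pos: [0.5328, -0.1522, 0.2783]
tool_rot: [-0.002, 0.065, 0.998, -0.004]
wrist_force: [-0.4, -0.1, -0.7]
width: 0.0478
grasp_force: 41.9
```

```bash
python3 look.py w18 .11; python3 - <<'E'
from plan import *
o=manip.get_obs();print(o['width'],o['grasp_force'],bay(1))
seq(pose(bay(1,.0245),HX,0,.177))
E
```

```text
38.45 [ 0.5328 -0.1522  0.2783] [-0.002   0.0654  0.9978 -0.0038] q [-0.424  0.381 -0.227  0.963 -0.009 -0.293] vel 0.007
wrist [320. 331.] [ 532.9 -153.2] [82.1 49.6] -7.3 [ 0.5275 -0.1527  0.1096]
wrist [588. 266.] [516.4 -52. ] [52.4 36. ] -7.6 [ 0.5518 -0.0037  0.0339]
wrist [453. 262.] [ 509.  -102.8] [52.3 33.1] -8.0 [ 0.5391 -0.081   0.0338]
0.04759159521399145 41.89657823648304 [ 0.5332737  -0.15463458  0.        ]
dp 0.002 -0.008 -0.256 | rot 0.002 -0.001 -0.002 | rows 2
--
```

Call:
move_arm(rot=[[0,0,-0.002],[0,0,-0.002],[0,0,-0.002],[0,0,-0.002],[0,0,-0.002]], dp=[[0.002,-0.006,-0.1],[0.002,-0.006,-0.17],[0.002,-0.006,-0.22],[0.002,-0.006,-0.248],[0.002,-0.006,-0.248]], claw=[40,40,40,40,40])

```text
time: 38.92
ee_pos: [0.533, -0.1543, 0.2028]
tool_rot: [-0.003, 0.069, 0.998, -0.004]
wrist_force: [-0.1, 0.5, -1.9]
width: 0.0479
grasp_force: 53.5
```

Call:
move_arm(rot=[[0,0,0],[0,0,0],[0,0,0],[0,0,0],[0,0,0],[0,0,0],[0,0,0],[0,0,0],[0,0,0]], dp=[[0,0,0],[0,0,0],[0,0,0],[0,0,0.08],[0,0,0.2],[0,0,0.33],[-0.05,0.05,0.45],[-0.05,0.05,0.5],[-0.05,0.05,0.5]], claw=[62,62,62,62,62,62,62,62,62])

```text
time: 39.67
ee_pos: [0.5183, -0.1404, 0.3586]
tool_rot: [0.001, 0.069, 0.998, -0.005]
wrist_force: [-0.3, 0.0, -0.2]
width: 0.0616
grasp_force: 0.0
```

```bash
python3 look.py w19 .034; python3 - <<'E'
from plan import *
seq(pose([.447,.3375,.10],119.8,0,.177))
E
```

```text
39.6667 [ 0.5183 -0.1404  0.3586] [ 0.0014  0.0692  0.9976 -0.0053] q [-0.414  0.299 -0.123  1.142 -0.009 -0.276] vel 0.083
wrist [307. 279.] [ 558.4 -158.9] [49.3 29.3] 82.4 [ 0.5624 -0.1616  0.0337]
wrist [511. 241.] [554.2  -2.2] [80.4 52.9] -8.0 [ 0.5489 -0.0042  0.0339]
wrist [407. 242.] [543. -81.] [80.8 50.5] -7.9 [ 0.5406 -0.0807  0.0338]
dp -0.119 0.797 -0.132 | rot 0.001 -0.001 -0.145 | rows 6
dp -0.119 0.797 -0.132 | rot 0.001 -0.001 -0.145 | rows 6
--
```

Call:
move_arm(rot=[[0,0,-0.145],[0,0,-0.145],[0,0,-0.145],[0,0,-0.145],[0,0,-0.145],[0,0,-0.145],[0,0,-0.145],[0,0,-0.145]], dp=[[-0.119,0.797,-0.132],[-0.119,0.797,-0.132],[-0.119,0.797,-0.132],[-0.119,0.797,-0.132],[-0.119,0.797,-0.132],[-0.119,0.797,-0.132],[-0.119,0.797,-0.132],[-0.119,0.797,-0.132]], claw=[62,62,62,62,62,62,62,62])

```text
time: 40.38
ee_pos: [0.4817, 0.1003, 0.3132]
tool_rot: [-0.004, 0.291, 0.957, -0.004]
wrist_force: [0.2, -0.5, -0.7]
width: 0.0618
grasp_force: 0.0
```

Call:
move_arm(rot=[[0,0,-0.145],[0,0,-0.145],[0,0,-0.145],[0,0,-0.145],[0,0,-0.145],[0,0,-0.145],[0,0,-0.145],[0,0,-0.145],[0,0,-0.145]], dp=[[-0.119,0.797,-0.132],[-0.119,0.797,-0.132],[-0.119,0.797,-0.132],[-0.119,0.797,-0.132],[-0.119,0.797,-0.132],[-0.119,0.797,-0.132],[-0.119,0.797,-0.132],[-0.119,0.797,-0.132],[-0.119,0.797,-0.132]], claw=[62,62,62,62,62,62,62,62,62])

```text
time: 41.13
ee_pos: [0.4472, 0.337, 0.2741]
tool_rot: [-0.004, 0.501, 0.865, -0.003]
wrist_force: [0.5, -1.6, 0.7]
width: 0.0621
grasp_force: 0.0
```

```bash
python3 look.py w20; python3 - <<'E'
from plan import *
p=dict(np.load("pics/w20.npz"));d=np.load("pics/w20.npy");im=cv2.imread("pics/w20.png")[...,::-1].copy()
b=max(inserts("w",im,d,p,.01,1500),key=lambda r:-abs(r[1][0]-447)-abs(r[1][1]-337))
x,y=b[1]/1000;a=b[3]+180
seq(pose([x,y,.001],a,0,.1765),pose([x,y,.12],a,0,.1765),pose(bay(0,.10),HX,0,.1765))
im,d=manip.get_image("scene");cv2.imwrite("pics/sc20.png",cv2.resize(im[160:350,200:460,::-1],None,fx=3,fy=3))
E
```

```text
41.1333 [0.4472 0.337  0.2741] [-0.0036  0.5011  0.8654 -0.0033] q [ 0.5    0.396 -0.215  0.969  0.003  1.549] vel 0.028
wrist [325. 234.] [446.4 337.6] [81.2 50.1] -60.2 [0.4497 0.3313 0.0097]
w [325. 234.] [446.4 337.6] [81.2 50.1] -60.2 [0.4497 0.3313 0.0097]
dp -0.003 0.004 -0.323 | rot 0.001 -0.003 0.0 | rows 3
--
dp 0.0 0.0 0.397 | rot 0.0 0.0 0.0 | rows 3
--
dp 0.127 -0.949 -0.033 | rot 0.0 0.0 0.145 | rows 7
dp 0.127 -0.949 -0.033 | rot 0.0 0.0 0.145 | rows 7
--
```

View pics/sc20.png

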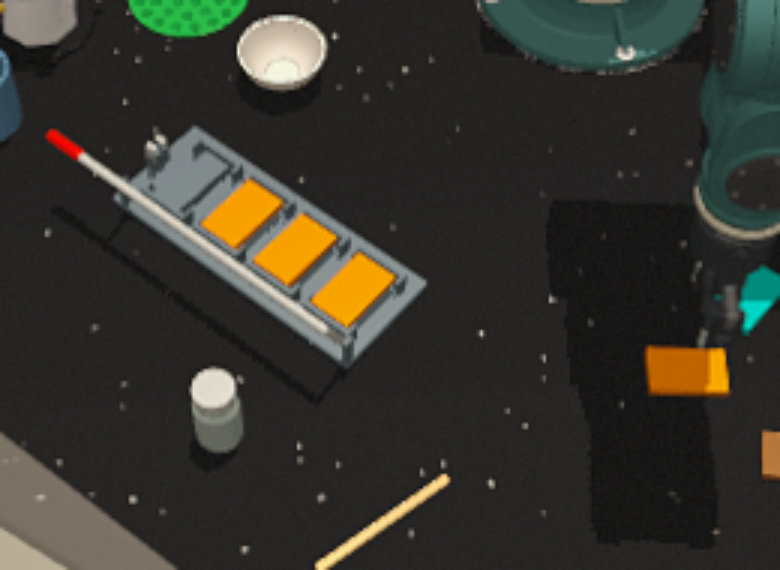

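Three inserts are seated with their backs up (crop (242,214), (296,249), (353,289)). The keeper is still back. The spring clip is beside bay 0 at crop (155,148), so I measure it before placing there.

```bash
python3 - <<'E'
from plan import *
from caddy import local
for n in("w1","w2","w18","w19"):
    p=dict(np.load(f"pics/{n}.npz"));d=np.load(f"pics/{n}.npy");v,u=np.nonzero(d>0);W=world(p,np.c_[u,v],d[v,u]);l=local(W,*CAD)
    k=(W[:,2]>.034)&(W[:,2]<.08)&(abs(l[:,0])<.035)&(l[:,1]<-.12)&(l[:,1]>-.20)
    k2=k&(W[:,2]<.056)
    if k2.sum():print(n,k2.sum(),np.percentile(l[k2],[2,50,98],axis=0).round(4).tolist(),np.percentile(W[k2,2],[2,98]).round(3))
E
```

```text
w1 364 [[-0.0142, -0.1762], [-0.0068, -0.1667], [0.0341, -0.1517]] [0.034 0.056]
w18 1383 [[-0.0136, -0.1766], [-0.0037, -0.1693], [0.0092, -0.1641]] [0.034 0.05 ]
w19 697 [[-0.014, -0.1765], [-0.0044, -0.1692], [0.0092, -0.164]] [0.034 0.05 ]
```

Call:
move_arm(rot=[[0,0,0],[0,0,0],[0,0,0],[0,0,0],[0,0,0],[0,0,0],[0,0,0],[0,0,0],[0,0,0],[0,0,0]], dp=[[-0.003,0.003,-0.12],[-0.003,0.003,-0.22],[-0.003,0.003,-0.28],[-0.003,0.003,-0.322],[-0.003,0.003,-0.322],[-0.003,0.003,-0.322],[-0.003,0.003,-0.322],[-0.003,0.003,-0.322],[-0.003,0.003,-0.322],[-0.003,0.003,-0.322]], claw=[60,60,60,60,60,40,40,40,40,40], squeeze=40)

```text
time: 42.07
ee_pos: [0.4461, 0.3385, 0.1788]
tool_rot: [-0.003, 0.501, 0.865, -0.002]
wrist_force: [0.4, -1.2, 3.2]
width: 0.0478
grasp_force: 41.7
```

Call:
move_arm(rot=[[0,0,0],[0,0,0],[0,0,0],[0,0,0]], dp=[[0,0,0.1],[0,0,0.22],[0,0,0.35],[0,0,0.397]], claw=[40,40,40,40])

```text
time: 42.4
ee_pos: [0.4463, 0.3388, 0.3023]
tool_rot: [-0.002, 0.501, 0.865, -0.0]
wrist_force: [0.6, 1.0, 0.4]
width: 0.0474
grasp_force: 41.5
```

Call:
move_arm(rot=[[0,0,0.145],[0,0,0.145],[0,0,0.145],[0,0,0.145],[0,0,0.145],[0,0,0.145],[0,0,0.145],[0,0,0.145],[0,0,0.145]], dp=[[0.127,-0.949,-0.033],[0.127,-0.949,-0.033],[0.127,-0.949,-0.033],[0.127,-0.949,-0.033],[0.127,-0.949,-0.033],[0.127,-0.949,-0.033],[0.127,-0.949,-0.033],[0.127,-0.949,-0.033],[0.127,-0.949,-0.033]], claw=[40,40,40,40,40,40,40,40,40])

```text
time: 43.15
ee_pos: [0.4842, 0.0513, 0.2875]
tool_rot: [-0.002, 0.295, 0.956, -0.004]
wrist_force: [-0.1, 0.8, -0.2]
width: 0.0472
grasp_force: 41.5
```

Call:
move_arm(rot=[[0,0,0.145],[0,0,0.145],[0,0,0.145],[0,0,0.145],[0,0,0.145],[0,0,0.145],[0,0,0.145],[0,0,0.145],[0,0,0.145],[0,0,0.145]], dp=[[0.127,-0.949,-0.033],[0.127,-0.949,-0.033],[0.127,-0.949,-0.033],[0.127,-0.949,-0.033],[0.127,-0.949,-0.033],[0.127,-0.949,-0.033],[0.127,-0.949,-0.033],[0.127,-0.949,-0.033],[0.127,-0.949,-0.033],[0.127,-0.949,-0.033]], claw=[40,40,40,40,40,40,40,40,40,40])

```text
time: 43.98
ee_pos: [0.5222, -0.2305, 0.2772]
tool_rot: [-0.002, 0.07, 0.998, -0.004]
wrist_force: [-0.8, 1.2, -0.9]
width: 0.0476
grasp_force: 41.6
```

```bash
python3 look.py w21 .11; python3 - <<'E'
from plan import *
o=manip.get_obs();print(o['width'],o['grasp_force'],bay(0))
seq(pose(bay(0,.0245),HX,0,.1765))
E
```

```text
43.9833 [ 0.5222 -0.2305  0.2772] [-0.0021  0.0696  0.9976 -0.0038] q [-0.557  0.407 -0.187  0.977 -0.009 -0.417] vel 0.027
wrist [320. 327.] [ 519.9 -231.1] [81.2 49.1] -7.8 [ 0.5153 -0.2307  0.1081]
wrist [458. 263.] [ 498.9 -178.9] [52.1 33.1] -7.5 [ 0.5297 -0.1566  0.0338]
wrist [587. 263.] [ 504.9 -131.4] [52.2 35.9] -7.9 [ 0.5399 -0.0835  0.0339]
0.04766493018747021 41.59005758352578 [ 0.52262109 -0.23190373  0.        ]
dp 0.002 -0.007 -0.255 | rot 0.002 -0.002 0.0 | rows 2
--
```

Call:
move_arm(rot=[[0,0,0],[0,0,0],[0,0,0],[0,0,0],[0,0,0]], dp=[[0.007,0,-0.1],[0.007,-0.001,-0.17],[0.007,-0.001,-0.22],[0.007,-0.001,-0.248],[0.007,-0.001,-0.248]], claw=[40,40,40,40,40])

```text
time: 44.45
ee_pos: [0.524, -0.2295, 0.2022]
tool_rot: [-0.002, 0.068, 0.998, -0.004]
wrist_force: [0.4, -0.2, -0.8]
width: 0.0478
grasp_force: 56.9
```

Call:
move_arm(rot=[[0,0,0],[0,0,0],[0,0,0],[0,0,0],[0,0,0],[0,0,0],[0,0,0],[0,0,0],[0,0,0],[0,0,0]], dp=[[0,0,0],[0,0,0],[0,0,0],[0,0,0.05],[0,0,0.15],[0,0,0.28],[-0.05,0.05,0.4],[-0.05,0.05,0.54],[-0.05,0.1,0.6],[-0.05,0.1,0.6]], claw=[55,55,55,55,55,55,55,55,55,55])

```text
time: 45.28
ee_pos: [0.5093, -0.1999, 0.3882]
tool_rot: [0.001, 0.069, 0.998, -0.005]
wrist_force: [0.5, -0.5, 0.9]
width: 0.0551
grasp_force: 0.0
```

```bash
python3 look.py w22 .034; python3 - <<'E'
from plan import *
hg=np.array([.5707,-.3293,.043]);u=np.array([np.cos(.137),-np.sin(.137),0])
def hp(a):return hg+.062*(-np.cos(a)*u+[0,0,np.sin(a)])
seq(pose(hp(2.05)+[0,0,.10],82.15,0,.1547),pose(hp(2.05),82.15,0,.1547))
print(hp(2.05))
for a in np.linspace(2.05,.2,11)[1:]:print(np.round((hp(a)-hp(2.05))/.3,3).tolist(),end=',')
print()
for a in (.15,.1,.05,0,-.05):print(np.round((hp(a)-hp(.2))/.3,3).tolist(),end=',')
E
```

```text
45.2833 [ 0.5093 -0.1999  0.3882] [ 0.0014  0.069   0.9976 -0.0055] q [-0.521  0.303 -0.035  1.225 -0.009 -0.383] vel 0.09
wrist [567. 233.] [554.3  -2.8] [81.1 54.8] -7.7 [ 0.5524 -0.003   0.034 ]
wrist [382. 233.] [ 533.4 -155.7] [80.5 50.4] -7.7 [ 0.5315 -0.1556  0.0338]
wrist [473. 232.] [542.5 -81.8] [80.5 52.1] -7.9 [ 0.5406 -0.0815  0.0339]
wrist [290. 232.] [ 522.5 -229.9] [80.4 49.7] -7.5 [ 0.5208 -0.2296  0.0337]
dp 0.15 -0.221 -0.055 | rot 0.001 -0.001 -0.25 | rows 7
dp 0.15 -0.221 -0.055 | rot 0.001 -0.001 -0.25 | rows 7
--
dp 0.0 0.0 -0.333 | rot 0.0 0.0 0.0 | rows 3
--
[ 0.59901866 -0.33320411  0.09801647]
[-0.035, 0.005, 0.014],[-0.072, 0.01, 0.022],[-0.11, 0.015, 0.023],[-0.147, 0.02, 0.016],[-0.183, 0.025, 0.003],[-0.215, 0.03, -0.016],[-0.243, 0.034, -0.042],[-0.267, 0.037, -0.072],[-0.284, 0.039, -0.106],[-0.295, 0.041, -0.142],
[-0.002, 0.0, -0.01],[-0.003, 0.0, -0.02],[-0.004, 0.001, -0.031],[-0.004, 0.001, -0.041],[-0.004, 0.001, -0.051],
```

View pics/w22.png

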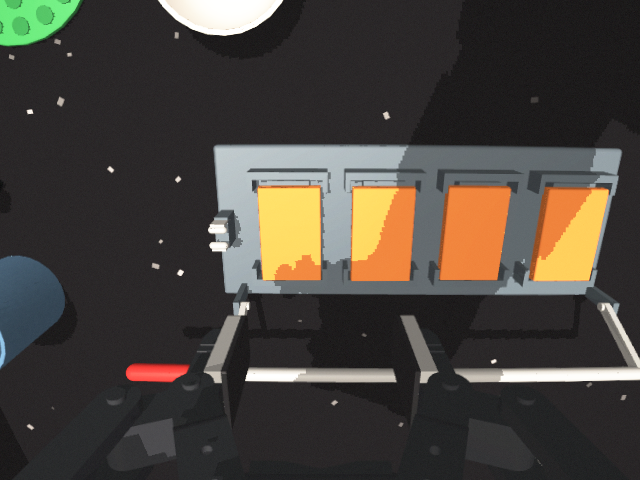

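All four inserts lie flat with backs up in bays 0–3 (x = 290, 382, 473 and 567 px), tops at 34 mm. The bar is back along row 375, its handle at (155,373). Now I close the keeper.

Call:
move_arm(rot=[[0,0,-0.25],[0,0,-0.25],[0,0,-0.25],[0,0,-0.25],[0,0,-0.25],[0,0,-0.25],[0,0,-0.25],[0,0,-0.25],[0,0,-0.25]], dp=[[0.15,-0.221,-0.055],[0.15,-0.221,-0.055],[0.15,-0.221,-0.055],[0.15,-0.221,-0.055],[0.15,-0.221,-0.055],[0.15,-0.221,-0.055],[0.15,-0.221,-0.055],[0.15,-0.221,-0.055],[0.15,-0.221,-0.055]], claw=[40,40,40,40,40,40,40,40,40])

```text
time: 46.08
ee_pos: [0.554, -0.2676, 0.3658]
tool_rot: [-0.004, 0.445, 0.895, -0.003]
wrist_force: [-0.1, 0.0, -0.1]
width: 0.0401
grasp_force: 0.0
```

Call:
move_arm(rot=[[0,0,-0.25],[0,0,-0.25],[0,0,-0.25],[0,0,-0.25],[0,0,-0.25],[0,0,-0.25],[0,0,-0.25],[0,0,-0.25],[0,0,-0.25],[0,0,-0.25]], dp=[[0.15,-0.221,-0.055],[0.15,-0.221,-0.055],[0.15,-0.221,-0.055],[0.15,-0.221,-0.055],[0.15,-0.221,-0.055],[0.15,-0.221,-0.055],[0.15,-0.221,-0.055],[0.15,-0.221,-0.055],[0.15,-0.221,-0.055],[0.15,-0.221,-0.055]], claw=[40,40,40,40,40,40,40,40,40,40])

```text
time: 46.92
ee_pos: [0.5991, -0.3338, 0.3498]
tool_rot: [-0.004, 0.754, 0.657, -0.002]
wrist_force: [-0.0, -0.9, 0.1]
width: 0.0396
grasp_force: 0.0
```

```bash
python3 - <<'E'
from plan import *
seq(pose([.5990,-.3345,.098],82.15,0,.1547))
p=manip.camera_params("wrist");im,d=manip.get_image("wrist")
for c in blobs(im,(0,180,100),(7,255,255),20):
    v,u=np.nonzero(filled(c,d.shape));W=world(p,np.c_[u,v],d[v,u]);print('red',c.mean(0),np.median(W,0).round(4),np.percentile(W,[3,97],axis=0).round(3))
E
```

```text
dp -0.0 -0.002 -0.324 | rot -0.001 -0.003 -0.0 | rows 3
--
red [325.26217228 269.09737828] [ 0.6003 -0.3261  0.1029] [[ 0.592 -0.355  0.1  ]
 [ 0.606 -0.314  0.105]]
```

Call:
move_arm(rot=[[0,0,0],[0,0,0],[0,0,0],[0,0,0],[0,0,0],[0,0,0],[0,0,0],[0,0,0],[0,0,0]], dp=[[0,-0.003,-0.12],[0,-0.003,-0.24],[0,-0.003,-0.3],[0,-0.003,-0.324],[0,-0.003,-0.324],[0,-0.003,-0.324],[0,-0.003,-0.324],[0,-0.003,-0.324],[0,-0.003,-0.324]], claw=[40,40,40,40,40,0,0,0,0], squeeze=20)

```text
time: 47.72
ee_pos: [0.5996, -0.335, 0.2545]
tool_rot: [-0.003, 0.754, 0.656, -0.001]
wrist_force: [3.2, -1.0, 6.8]
width: 0.0122
grasp_force: 20.9
```

Call:
move_arm(rot=[[0,0,0],[0,0,0],[0,0,0],[0,0,0],[0,0,0],[0,0,0],[0,0,0],[0,0,0],[0,0,0],[0,0,0]], dp=[[-0.035,0.005,0.014],[-0.072,0.01,0.022],[-0.11,0.015,0.023],[-0.147,0.02,0.016],[-0.183,0.025,0.003],[-0.215,0.03,-0.016],[-0.243,0.034,-0.042],[-0.267,0.037,-0.072],[-0.284,0.039,-0.106],[-0.295,0.041,-0.142]], claw=[0,0,0,0,0,0,0,0,0,0])

```text
time: 48.55
ee_pos: [0.511, -0.3228, 0.2112]
tool_rot: [-0.003, 0.754, 0.656, -0.001]
wrist_force: [6.9, 1.2, 10.7]
width: 0.0125
grasp_force: 20.5
```

Call:
move_arm(rot=[[0,0,0],[0,0,0]], dp=[[0,0,0],[0,0,0]], claw=[0,0])

```text
time: 48.72
ee_pos: [0.5112, -0.3228, 0.2106]
tool_rot: [-0.003, 0.754, 0.656, -0.001]
wrist_force: [5.1, -2.0, -3.0]
width: 0.0122
grasp_force: 19.6
```

Call:
move_arm(rot=[[0,0,0],[0,0,0],[0,0,0],[0,0,0],[0,0,0],[0,0,0]], dp=[[-0.002,0,-0.01],[-0.003,0,-0.02],[-0.004,0.001,-0.031],[-0.004,0.001,-0.041],[-0.004,0.001,-0.048],[-0.004,0.001,-0.048]], claw=[0,0,0,0,0,0], squeeze=40)

```text
time: 49.22
ee_pos: [0.5106, -0.3226, 0.2001]
tool_rot: [-0.001, 0.754, 0.657, -0.001]
wrist_force: [-5.8, 9.6, 51.1]
width: 0.0114
grasp_force: 44.8
```

Call:
move_arm(rot=[[0,0,0],[0,0,0],[0,0,0],[0,0,0],[0,0,0],[0,0,0],[0,0,0],[0,0,0],[0,0,0],[0,0,0]], dp=[[0,0,0.006],[0,0,0.006],[0,0,0.006],[0,0,0.006],[0,0,0.1],[0,0,0.24],[0,0,0.38],[0.05,0.1,0.5],[0.1,0.23,0.6],[0.1,0.33,0.7]], claw=[0,40,40,40,40,40,40,40,40,40])

```text
time: 50.05
ee_pos: [0.5385, -0.2352, 0.3945]
tool_rot: [-0.004, 0.755, 0.656, -0.001]
wrist_force: [0.5, -0.8, 0.3]
width: 0.0397
grasp_force: 0.0
```

Call:
move_arm(rot=[[0,0,0],[0,0,0],[0,0,0],[0,0,0],[0,0,0],[0,0,0],[0,0,0]], dp=[[0,0.13,0],[0,0.26,0.05],[0,0.4,0.1],[0,0.5,0.12],[0,0.5,0.12],[0,0.5,0.12],[0,0.5,0.12]], claw=[40,40,40,40,40,40,40])

```text
time: 50.63
ee_pos: [0.5379, -0.0862, 0.4293]
tool_rot: [-0.004, 0.754, 0.656, -0.002]
wrist_force: [0.6, -0.3, -0.7]
width: 0.0405
grasp_force: 0.0
```

```bash
python3 look.py w23 .034; python3 - <<'E'
from plan import *
from caddy import local
p=dict(np.load("pics/w23.npz"));d=np.load("pics/w23.npy");im=cv2.imread("pics/w23.png")[...,::-1].copy()
v,u=np.nonzero(d>0);W=world(p,np.c_[u,v],d[v,u]);l=local(W,*CAD)
for y0,y1 in((-.235,-.185),(-.16,-.09),(-.06,-.01),(.02,.06),(.09,.14)):
    k=(W[:,2]>.041)&(W[:,2]<.08)&(abs(l[:,0])<.02)&(l[:,1]>y0)&(l[:,1]<y1)
    if k.sum():print(y0,k.sum(),np.median(l[k,0]).round(4),np.percentile(W[k,2],[50,90]).round(4))
E
```

```text
50.6333 [ 0.5379 -0.0862  0.4293] [-0.0043  0.7544  0.6565 -0.0018] q [-3.090e-01  2.960e-01  6.500e-02  1.349e+00  1.000e-03  1.400e+00] vel 0.023
wrist [352. 340.] [ 545.9 -229.6] [53.5 37.4] 82.3 [ 0.5457 -0.2292  0.0335]
wrist [354. 272.] [ 556.  -156.1] [51.6 36.8] 81.8 [ 0.556  -0.1554  0.0336]
wrist [307. 272.] [ 510.9 -150. ] [51.4 31. ] 82.2 [ 0.5112 -0.1496  0.0336]
wrist [306. 100.] [532.7   2.9] [48.7 32.5] 82.0 [0.5327 0.0039 0.0339]
wrist [360. 100.] [577.7  -3. ] [49.5 36.4] 82.8 [ 0.5776 -0.0023  0.0339]
-0.235 433 -0.0015 [0.0478 0.0491]
-0.16 724 -0.0001 [0.0467 0.0479]
-0.06 541 -0.0008 [0.0468 0.0481]
0.02 549 -0.0012 [0.0468 0.048 ]
0.09 785 -0.0003 [0.0469 0.0484]
```

View pics/w23.png

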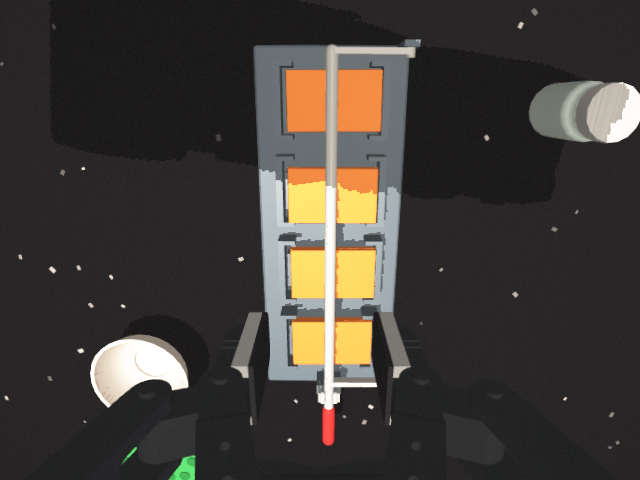

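The bar lies level across the bays: its top is at 48 mm, so its centre is at 43 mm, and it sits in the clip at (328,395). All four inserts are under it, and the bowl and salt jar are undisturbed. I'm handing in the job.

```bash
python3 -c "
from rig import manip
print(manip.close_job())"
```

```text
the job is handed in; nothing more can be done
None
```

The job is handed in: all four inserts lie blades-down in their own bays, three of them turned over. The keeper bar was swung fully back first and is now snapped home. Nothing else was knocked, and it took about 51 s. The hand-in call returned no verdict.

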